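Assemble a sprung crate base and load lamp globes

TASK

Get this sprung shipping crate ready for its cover: thread one coil spring down over each of the two guide rods until it rests on the flange, giving it a slight twist if the coils snag, then lower the tray by its handle over both rods so that it floats level on the springs. Then stand every glass lamp globe, collar down, in a tray pocket of its own; they are thin glass, so hold them lightly and set them down softly without dropping, pressing or tipping them over. Leave the tape roll, marker and cutter where they lie.

Things in the scene. Friction and masses are not known exactly. Their poses are not given: they have to be found in the camera images.
- cradle: Fixed plywood base of a sprung crate: board 200 mm (x) by 310 (y), 18 thick. Origin: centre of its underside, z up. Two upright steel guide rods, 26 mm in diameter, at y = +47.5 and -47.5 mm, each on a flange whose top is 22 mm above the origin; rod tops are at 145 mm, the last 12 mm tapered to 12 mm across. Rubber-topped corner posts, 30 mm square, at x +-77, y +-130, are 86 mm high.
- rod_left_foot (a point): Point on the axis of the rod on the board's +y side, on top of its flange (22 mm above the board's underside), where a spring's lower end rests.
- rod_right_foot (a point): The same for the rod on the board's -y side.
- rod_left_tip (a point): Top of the rod on the board's +y side, 123 mm above the flange.
- rod_right_tip (a point): Top of the rod on the board's -y side, 123 mm above the flange.
- tray: Brown tray: flat deck 180 mm (x) by 295 (y), 15 thick, 0.7 kg. Origin: centre of its underside, z up. In its top six dimpled pockets, 48 mm across, 10 deep. Two through holes, 34 mm across, at y +-47.5 mm take the rods; a half turn makes no difference. Lies on the bench at first; on the springs its underside floats about 98 mm above the cradle's underside, 12 clear of the corner posts.
- tray_handle (a point): Middle of the tray's wooden grab handle, 53 mm above the tray's underside: a bar 12 mm thick (tray x), 60 mm long (tray y), 14 mm high, on two posts 12 mm square near its ends; it stands 45 mm above the deck. Pinch it across x.
- pocket1 (a point): Centre of the floor of tray pocket 1 (5 mm above the tray's underside), at tray x = -55 mm, y = -95 mm.
- pocket2 (a point): Centre of the floor of tray pocket 2 (5 mm above the tray's underside), at tray x = -55 mm, y = 0 mm.
- pocket3 (a point): Centre of the floor of tray pocket 3 (5 mm above the tray's underside), at tray x = -55 mm, y = 95 mm.
- pocket4 (a point): Centre of the floor of tray pocket 4 (5 mm above the tray's underside), at tray x = 55 mm, y = -95 mm.
- pocket5 (a point): Centre of the floor of tray pocket 5 (5 mm above the tray's underside), at tray x = 55 mm, y = 0 mm.
- pocket6 (a point): Centre of the floor of tray pocket 6 (5 mm above the tray's underside), at tray x = 55 mm, y = 95 mm.
- spring1: Open-coil steel compression spring standing on end: 80 mm long, 45 mm outside and about 33 mm inside diameter, wire 5 mm, 0.14 kg, both ends alike. Origin: centre of its lower end, z along its axis to the upper end. Its upper half gives a little when pressed (about 0.9 N per mm). Either spring fits either rod, with some 3 mm to spare all round.
- spring2: Open-coil steel compression spring standing on end: 80 mm long, 45 mm outside and about 33 mm inside diameter, wire 5 mm, 0.14 kg, both ends alike. Origin: centre of its lower end, z along its axis to the upper end. Its upper half gives a little when pressed (about 0.9 N per mm). Either spring fits either rod, with some 3 mm to spare all round.
- globe1: Thin opal glass lamp globe, fragile: white ball 58 mm in diameter on a metal screw collar 40 mm across and 10 mm high, on which it stands; 60 mm tall, about 60 g. Origin: centre of the collar's underside, z up; the ball's centre lies 31 mm above. May be absent.
- globe2: Thin opal glass lamp globe, fragile: white ball 58 mm in diameter on a metal screw collar 40 mm across and 10 mm high, on which it stands; 60 mm tall, about 60 g. Origin: centre of the collar's underside, z up; the ball's centre lies 31 mm above. May be absent.
- globe3: Thin opal glass lamp globe, fragile: white ball 58 mm in diameter on a metal screw collar 40 mm across and 10 mm high, on which it stands; 60 mm tall, about 60 g. Origin: centre of the collar's underside, z up; the ball's centre lies 31 mm above. May be absent.
- globe4: Thin opal glass lamp globe, fragile: white ball 58 mm in diameter on a metal screw collar 40 mm across and 10 mm high, on which it stands; 60 mm tall, about 60 g. Origin: centre of the collar's underside, z up; the ball's centre lies 31 mm above. May be absent.
- globe5: Thin opal glass lamp globe, fragile: white ball 58 mm in diameter on a metal screw collar 40 mm across and 10 mm high, on which it stands; 60 mm tall, about 60 g. Origin: centre of the collar's underside, z up; the ball's centre lies 31 mm above. May be absent.
- tape_roll: Bystander: loose roll of packing tape lying flat, 100 mm across, 48 mm high. Origin: centre of its underside.
- marker: Bystander: marker pen lying on the bench, 135 mm long. Origin: under its middle.
- cutter: Bystander: carton cutter lying on the bench, 155 mm long. Origin: under its middle.
Things that resemble listed ones, but are neither listed nor needed, are in the scene too. What is shaped like the globe3 but yellow is not meant.

How it is judged (in metres and radians):
On the way, in this order (a step that is already met when the one before it is completed fails the run):
1. a spring stands on the flange of each guide rod ((((horizontal distance between spring1 and rod_left_foot below 0.008 m and z of spring1 in the frame of rod_left_foot below 0.006 m and angle between spring1's own z axis and vertical below 0.12 rad) and (horizontal distance between spring2 and rod_right_foot below 0.008 m and z of spring2 in the frame of rod_right_foot below 0.006 m and angle between spring2's own z axis and vertical below 0.12 rad)) or ((horizontal distance between spring2 and rod_left_foot below 0.008 m and z of spring2 in the frame of rod_left_foot below 0.006 m and angle between spring2's own z axis and vertical below 0.12 rad) and (horizontal distance between spring1 and rod_right_foot below 0.008 m and z of spring1 in the frame of rod_right_foot below 0.006 m and angle between spring1's own z axis and vertical below 0.12 rad)))), for 0.3 s.
2. the tray floats on the two springs, both rods through it, level and clear of the bump stops ((((horizontal distance between spring1 and rod_left_foot below 0.008 m and z of spring1 in the frame of rod_left_foot below 0.006 m and angle between spring1's own z axis and vertical below 0.12 rad) and (horizontal distance between spring2 and rod_right_foot below 0.008 m and z of spring2 in the frame of rod_right_foot below 0.006 m and angle between spring2's own z axis and vertical below 0.12 rad)) or ((horizontal distance between spring2 and rod_left_foot below 0.008 m and z of spring2 in the frame of rod_left_foot below 0.006 m and angle between spring2's own z axis and vertical below 0.12 rad) and (horizontal distance between spring1 and rod_right_foot below 0.008 m and z of spring1 in the frame of rod_right_foot below 0.006 m and angle between spring1's own z axis and vertical below 0.12 rad))) and horizontal distance between tray and cradle below 0.012 m and angle between the y axis of tray and the y axis of cradle, either way round below 0.12 rad and z of tray in the frame of cradle between 0.088 and 0.106 m and angle between tray's own z axis and vertical below 0.12 rad and contact force between tray and the fingers below 0.1 N), for 0.3 s.
3. every globe stands collar down in a tray pocket (angle between each of globe1, globe2, globe3, globe4, globe5's own z axis and vertical below 0.25 rad and ((horizontal distance between globe1 and pocket1 below 0.01 m and z of globe1 in the frame of pocket1 below 0.005 m) or (horizontal distance between globe1 and pocket2 below 0.01 m and z of globe1 in the frame of pocket2 below 0.005 m) or (horizontal distance between globe1 and pocket3 below 0.01 m and z of globe1 in the frame of pocket3 below 0.005 m) or (horizontal distance between globe1 and pocket4 below 0.01 m and z of globe1 in the frame of pocket4 below 0.005 m) or (horizontal distance between globe1 and pocket5 below 0.01 m and z of globe1 in the frame of pocket5 below 0.005 m) or (horizontal distance between globe1 and pocket6 below 0.01 m and z of globe1 in the frame of pocket6 below 0.005 m)) and ((horizontal distance between globe2 and pocket1 below 0.01 m and z of globe2 in the frame of pocket1 below 0.005 m) or (horizontal distance between globe2 and pocket2 below 0.01 m and z of globe2 in the frame of pocket2 below 0.005 m) or (horizontal distance between globe2 and pocket3 below 0.01 m and z of globe2 in the frame of pocket3 below 0.005 m) or (horizontal distance between globe2 and pocket4 below 0.01 m and z of globe2 in the frame of pocket4 below 0.005 m) or (horizontal distance between globe2 and pocket5 below 0.01 m and z of globe2 in the frame of pocket5 below 0.005 m) or (horizontal distance between globe2 and pocket6 below 0.01 m and z of globe2 in the frame of pocket6 below 0.005 m)) and ((horizontal distance between globe3 and pocket1 below 0.01 m and z of globe3 in the frame of pocket1 below 0.005 m) or (horizontal distance between globe3 and pocket2 below 0.01 m and z of globe3 in the frame of pocket2 below 0.005 m) or (horizontal distance between globe3 and pocket3 below 0.01 m and z of globe3 in the frame of pocket3 below 0.005 m) or (horizontal distance between globe3 and pocket4 below 0.01 m and z of globe3 in the frame of pocket4 below 0.005 m) or (horizontal distance between globe3 and pocket5 below 0.01 m and z of globe3 in the frame of pocket5 below 0.005 m) or (horizontal distance between globe3 and pocket6 below 0.01 m and z of globe3 in the frame of pocket6 below 0.005 m)) and ((horizontal distance between globe4 and pocket1 below 0.01 m and z of globe4 in the frame of pocket1 below 0.005 m) or (horizontal distance between globe4 and pocket2 below 0.01 m and z of globe4 in the frame of pocket2 below 0.005 m) or (horizontal distance between globe4 and pocket3 below 0.01 m and z of globe4 in the frame of pocket3 below 0.005 m) or (horizontal distance between globe4 and pocket4 below 0.01 m and z of globe4 in the frame of pocket4 below 0.005 m) or (horizontal distance between globe4 and pocket5 below 0.01 m and z of globe4 in the frame of pocket5 below 0.005 m) or (horizontal distance between globe4 and pocket6 below 0.01 m and z of globe4 in the frame of pocket6 below 0.005 m)) and ((horizontal distance between globe5 and pocket1 below 0.01 m and z of globe5 in the frame of pocket1 below 0.005 m) or (horizontal distance between globe5 and pocket2 below 0.01 m and z of globe5 in the frame of pocket2 below 0.005 m) or (horizontal distance between globe5 and pocket3 below 0.01 m and z of globe5 in the frame of pocket3 below 0.005 m) or (horizontal distance between globe5 and pocket4 below 0.01 m and z of globe5 in the frame of pocket4 below 0.005 m) or (horizontal distance between globe5 and pocket5 below 0.01 m and z of globe5 in the frame of pocket5 below 0.005 m) or (horizontal distance between globe5 and pocket6 below 0.01 m and z of globe5 in the frame of pocket6 below 0.005 m))), for 0.2 s.
At the end, for the whole second after the job is handed in: A spring on each rod, its foot within 8 mm of the axis and 6 mm of the flange; tray on both rods and springs, underside 88 to 106 mm above the cradle's, level within 0.12 rad; every globe in a pocket within 10 mm of its centre and 5 mm of its floor, upright within 0.25 rad; all at rest, released (all of step 2 and all of step 3 and linear speed of each of globe1, globe2, globe3, globe4, globe5, tray below 0.03 m/s and contact force between each of spring1, spring2 and the fingers below 0.1 N); the robot touches nothing.
It fails at once if a globe is squeezed hard by the fingers (over 50 N) (contact force between any of globe1, globe2, globe3, globe4, globe5 and the fingers above 50 N).
It fails at once if a globe is pressed hard on or dropped into the tray (over 20 N) (contact force between any of globe1, globe2, globe3, globe4, globe5 and tray above 20 N).
It fails at once if a globe is tipped over (beyond 1 rad) (angle between any of globe1, globe2, globe3, globe4, globe5's own z axis and vertical above 1 rad).
It fails at once if the tape roll, marker or cutter is moved more than 40 mm (distance of any of tape_roll, marker, cutter from where it was at the start of the episode above 0.04 m).
Of globe1, globe2, globe3, globe4, globe5 only 3 to 5 are there at a start; the rules pass over those that are not, and their reading is None.
At some moment in a run one of spring1, spring2, tray, globe1, globe2, globe3, globe4, globe5 may be knocked a few centimetres aside while the robot is not near it.
It also fails if it takes over 210 s, if anything falls off the work surface, if the arm or the gripper's body presses on something with over 40 N, if the wrist force passes 120 N, or if a joint passes its speed limit or range.

ROBOT

A 6-joint arm with a two-finger parallel gripper is mounted at the origin on the work surface. World frame = base frame: x ahead of the robot, y to its left, z up, the work surface at z = 0. Lengths are in mm, angles in degrees, forces in N, time in s.
With the tool pointing down it reaches from about 350 to 850 mm from the base axis. Payload 8.1 kg.
Tool frame: the origin (TCP) lies on the centre line of the jaws, within the pads' length; the fingertips stand 17 mm ahead of it and the grasp point (between the pads) lies 2 mm behind it; z points along the fingers, y is the direction in which the jaws open and shut (so a half turn about z gives the same grasp; the last joint's range is limited). The gripper opens to 85 mm and grips with 20 to 120 N. Pads are 22 mm wide; open, the fingers measure 114 mm over their backs; the gripper's body (76 mm by 85 mm) begins 54 mm behind the grasp point. The pads swing forward as they close: fully open they stand 13 mm farther back than shut.
Start: joints at [-74.278, 7.471, 85.268, -0, 87.261, -4.893], TCP at [211.272, -561.578, 248.292] pointing down, gripper open.
Joint ranges: [-169.43, 169.43], [-51.17, 129.36], [1.28, 143.12], [-76.62, 256.62], [0, 156.53], [-152.29, 152.29]. Speed limits (degrees/s): [136.94, 136.94, 159.86, 180, 180, 180].

INTERFACE

Orientations are given as a 3x3 rotation matrix whose columns are the frame's x, y, z axes.
In Python, from cell import manip gives the robot as it stands. The module is installed in compiled form; this text tells all that it offers.
- The arm moves only by the tool jog_arm, never from a script. Its arguments are lists of equal length, an entry for each row: "dr": the turn, a rotation vector about the tool's x, y, z in rad, a list of three; "delta_pos": the shift along the tool's x, y, z in mm, a list of three; "fingers": the finger opening in mm, from 0 to 85.4. A call has 1 to 20 rows; each row shifts and turns the commanded pose from where the row before left it, along the tool's axes as they then stand; what a row does not reach is not made up. A row lasts 1/10 s, in which the tool goes at most 50 mm and 8.59 degrees, less where a joint would pass 70% of its speed; a pose out of reach is approached as far as the arm can. A call is refused whole if a number of a shift passes 50 or a number of a turn 0.15, either way. A call with a gripper value outside its range is refused whole. The fingers move at their own pace and stop on an object; "force" is the grip in N (left out, the last holds). Time passes only in rows, so rows that do not move let the fingers close. It gives the time, the measured TCP pose, the force and the opening at its end, in the units of the state.
- manip.get_obs(): the state, without advancing time (a new reading comes with each control period).
- manip.snapshot(name): name is "scene" or "top" or "wrist"; returns a dict with "pixels" (384x512x3 uint8, red, green, blue), "depth" (384x512 float32, mm along the optical axis (not along the pixel's ray), 0 where there is no reading), "fx", "fy", "cx", "cy" (pixels), "R" (3x3) and "t" (3): a world point X has camera coordinates R X + t; the wrist camera has in their place "tool_from_camera" (4x4, takes a point from camera to tool coordinates, whose origin is the TCP and whose axes are the flange's). Camera axes: x right, y down, z forward; pixel columns grow to the right and rows downward; lengths in mm; the calibration is good to about 2 mm. A picture is of the moment at which its call begins: read the wrist's pose just before it.
- manip.hand_in(): hands the job in, once; it reports no verdict.
The state is a dict: "time": time; "joint_pos": joint angles; "qvel": joint speeds; "joint_efforts": joint torques, N m; "ee_pos": TCP position; "tool_rot": TCP orientation; "force": force on the tool from outside, world axes, zero at the start; "moment": the same for the moment, N m; "grip_width": finger opening in mm.
Only numpy, scipy, OpenCV 4.12 (cv2) and the standard library are available. Lean on these libraries where they do the work, as an engineer would, in place of code of your own. Each camera call takes 0.05 s, during which the arm holds its last target.

## Working session

There is one attempt and no reset: what is moved stays moved. The work goes in short steps, Python scripts to look and compute and a tool call to move; the robot and the scene stay as the last step left them, time stands still between calls to the robot, and variables do not carry over. Pictures are saved under pics/ and viewed, and the job is handed in when it is done.

Besides the shell and the picture viewer there is one more tool, called after "Emit:" in YAML: its name, and indented under it one key for each argument. jog_arm: Moves the arm, as the interface text tells. Its arguments: {"type":"object","properties":{"dr":{"type":"array"},"delta_pos":{"type":"array"},"fingers":{"type":"array"},"force":{"type":"number"}},"required":["dr","delta_pos","fingers"]}

```bash
mkdir -p pics; cat > h.py <<'E'
import numpy as np, cv2
from cell import manip
def snap(n,f,scale=1.5):
    o=manip.get_obs(); s=manip.snapshot(n)
    if 'tool_from_camera' in s:
        T=np.array(s['tool_from_camera']);R=np.array(o['tool_rot']);p=np.array(o['ee_pos'])
        s['Rwc']=R@T[:3,:3]; s['c']=R@T[:3,3]+p
    else:
        R=np.array(s['R']);t=np.array(s['t']); s['Rwc']=R.T; s['c']=-R.T@t
    im=cv2.cvtColor(s['pixels'],cv2.COLOR_RGB2BGR)
    cv2.imwrite('pics/'+f+'.png',cv2.resize(im,None,fx=scale,fy=scale,interpolation=cv2.INTER_CUBIC))
    np.savez('/tmp/'+f+'.npz',**{k:s[k] for k in ['pixels','depth','Rwc','c','fx','fy','cx','cy']})
    return s
def load(f): return dict(np.load('/tmp/'+f+'.npz'))
def cloud(s):
    d=s['depth'];v,u=np.mgrid[:d.shape[0],:d.shape[1]]
    P=np.stack([(u-s['cx'])/s['fx']*d,(v-s['cy'])/s['fy']*d,d],-1)
    return P@s['Rwc'].T+s['c']
def onz(s,u,v,z):
    r=s['Rwc']@np.array([(u-s['cx'])/s['fx'],(v-s['cy'])/s['fy'],1]); return s['c']+r*(z-s['c'][2])/r[2]
def proj(s,X):
    q=(np.array(X)-s['c'])@s['Rwc']; return q[0]/q[2]*s['fx']+s['cx'],q[1]/q[2]*s['fy']+s['cy']
E
python3 - <<'E'
from h import *
for n in ['scene','top']:
    s=snap(n,n+'0'); print(n,s['c'],s['fx'])
o=manip.get_obs();print(o)
E
```

```text
scene [1001.74111186 -475.9320021  1243.71813659] 399.575639026698
top [ 296.22028758   27.95286306 1139.15403379] 372.23315619117767
{'time': 0.1, 'joint_pos': array([-7.42784048e+01,  7.51146145e+00,  8.53231953e+01, -1.08575550e-03,
        8.72607926e+01, -4.89296213e+00]), 'qvel': array([-0.02096256, -0.05078351, -0.16953202,  0.02056974,  0.05799045,
        0.07982251]), 'joint_efforts': array([ 2.58520071e-03, -5.70951533e+01, -5.01942158e+01, -9.90558351e-05,
        8.18418892e-03,  2.89699426e-05]), 'ee_pos': array([ 211.13749416, -561.12902688,  247.34071413]), 'tool_rot': array([[ 9.35969816e-01,  3.52079938e-01, -4.69619113e-04],
       [ 3.52080229e-01, -9.35968459e-01,  1.59845338e-03],
       [ 1.23234687e-04, -1.66144772e-03, -9.99998612e-01]]), 'force': array([-0.3283205 , -0.16615746, -0.26638251]), 'moment': array([0.03598541, 0.03531446, 0.05533423]), 'grip_width': 85.5988609211531}
```

View pics/scene0.png

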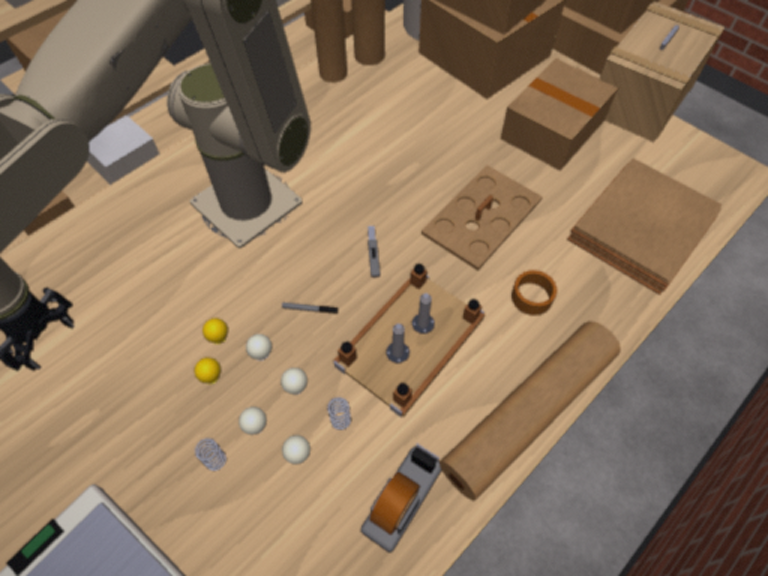

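View pics/top0.png

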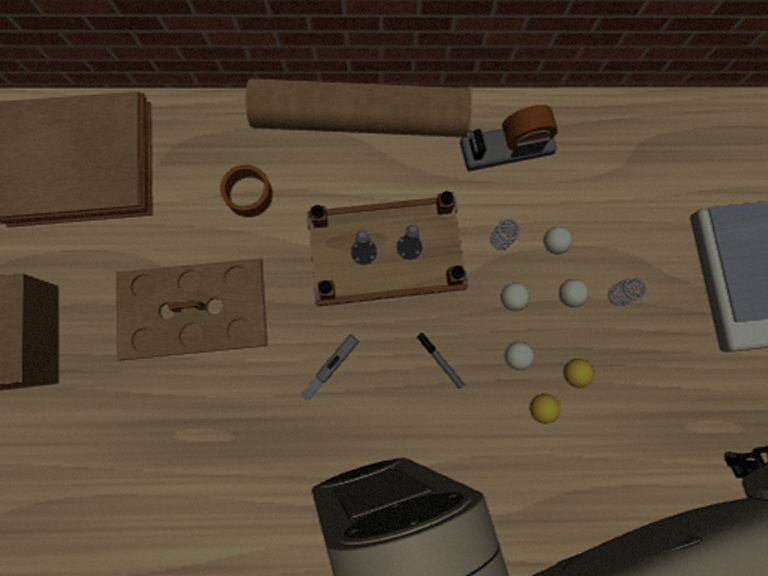

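The scene view shows 4 white globes, 2 yellow decoys, 2 springs (top view 505,235 and 627,291), the cradle at 388,250 and the tray at 192,309. Next I'll measure them.

```bash
python3 - <<'E'
from h import *
for n in ['top0','scene0']:
    s=load(n);P=cloud(s);hsv=cv2.cvtColor(s['pixels'],cv2.COLOR_RGB2HSV)
    X,Y,Z=P[...,0],P[...,1],P[...,2]
    ok=(s['depth']>0)&(X>330)&(X<800)&(np.abs(Y)<480)
    print(n)
    def comps(m,name,minn=8):
        k,l=cv2.connectedComponents(m.astype(np.uint8))
        for i in range(1,k):
            q=P[l==i]
            if len(q)<minn: continue
            vv,uu=np.where(l==i)
            print(name,len(q),'px',(uu.mean()*1.5).round(),(vv.mean()*1.5).round(),'mean',q.mean(0).round(1),'min',q.min(0).round(),'max',q.max(0).round())
    comps(ok&(Z>15)&(Z<95),'z15-95',15)
    comps(ok&(Z>100),'z>100',3)
    # globes: sphere fit
    m=ok&(hsv[...,1]<60)&(hsv[...,2]>(90 if n=='top0' else 120))&(Z>25)&(Z<75)
    k,l=cv2.connectedComponents(m.astype(np.uint8))
    for i in range(1,k):
        q=P[l==i]
        if len(q)<60: continue
        c=q.mean(0)
        from scipy.optimize import least_squares
        r=least_squares(lambda c:np.linalg.norm(q-c,axis=1)-29,[c[0],c[1],31],loss='soft_l1')
        print('sphere',len(q),r.x.round(1),abs(r.fun).mean().round(2))
E
```

```text
top0
z15-95 341 px 493.0 157.0 mean [ 791.6 -220.8   39.1] min [ 774. -301.   15.] max [ 800. -165.   88.]
z15-95 528 px 246.0 189.0 mean [724.1 297.   39.6] min [674. 248.  15.] max [776. 348.  54.]
z15-95 5639 px 386.0 250.0 mean [595.7   8.2  24.9] min [ 483. -159.   15.] max [709. 173.  95.]
z15-95 213 px 506.0 233.0 mean [ 620.8 -234.8   55.2] min [ 600. -257.   16.] max [ 644. -213.   82.]
z15-95 281 px 558.0 240.0 mean [ 606.7 -342.2   48.3] min [ 583. -372.   24.] max [ 637. -320.   62.]
z15-95 137 px 253.0 277.0 mean [542.6 281.2  16.5] min [497. 260.  15.] max [580. 306.  21.]
z15-95 25 px 231.0 263.0 mean [571.9 326.8  16.6] min [567. 311.  15.] max [577. 348.  18.]
z15-95 149 px 165.0 283.0 mean [530.9 459.2  16.8] min [491. 430.  15.] max [568. 479.  23.]
z15-95 20 px 189.0 267.0 mean [564.6 412.7  16.7] min [558. 400.  15.] max [571. 425.  19.]
z15-95 879 px 215.0 307.0 mean [479.8 353.9  21.7] min [393. 255.  15.] max [571. 442.  64.]
z15-95 139 px 623.0 292.0 mean [ 496.5 -463.5   54.7] min [ 478. -480.   18.] max [ 521. -454.   82.]
z15-95 298 px 573.0 293.0 mean [ 4
[... 2874 characters left out ...]
[ 532. -344.   63.]
z15-95 289 px 296.0 449.0 mean [ 620.  -349.5   48.3] min [ 589. -376.   24.] max [ 643. -320.   62.]
z15-95 132 px 213.0 450.0 mean [ 504.5 -467.    52.9] min [ 479. -480.   17.] max [ 525. -455.   84.]
z15-95 102 px 408.0 459.0 mean [ 791.6 -200.9   38.1] min [ 779. -239.   21.] max [ 800. -167.   82.]
z>100 79 px 425.0 302.0 mean [599.4  49.2 127.5] min [586.  40. 101.] max [609.  63. 148.]
z>100 80 px 398.0 332.0 mean [609.4 -44.6 129.3] min [595. -53. 102.] max [618. -30. 149.]
sphere 213 [ 377.1 -253.6   29.3] 1.64
sphere 235 [ 495.9 -251.7   29.6] 1.55
sphere 248 [ 502.6 -371.5   29.7] 1.44
sphere 75 [ 618.9 -229.9   47.1] 3.15
sphere 268 [ 614.3 -347.3   29.9] 1.3
```

Emit:
jog_arm:
  dr:
    - [0,0,-0.146]
    - [0,0,-0.146]
    - [0,0,-0.146]
    - [0,0,-0.146]
    - [0,0,-0.146]
    - [0,0,-0.146]
    - [0,0,-0.146]
    - [0,0,-0.146]
    - [0,0,-0.146]
  delta_pos:
    - [0,0,0]
    - [0,0,0]
    - [0,0,0]
    - [0,0,0]
    - [0,0,0]
    - [0,0,0]
    - [0,0,0]
    - [0,0,0]
    - [0,0,0]
  fingers: [85,85,85,85,85,85,85,85,85]
  force: 40

```text
time: 1.0
ee_pos: [211.2, -561.3, 247.6]
tool_rot: [[-0.109, 0.994, -0.0], [0.994, 0.109, 0.001], [0.001, -0.0, -1.0]]
force: [-0.1, 0.7, -0.5]
grip_width: 85.0
```

```bash
cat >> h.py <<'E'
def go(x,y,z,yaw=None):
    """print tool-frame delta from measured pose to target; yaw=tool x heading deg"""
    o=manip.get_obs();R=np.array(o['tool_rot']);p=np.array(o['ee_pos'])
    d=R.T@(np.array([x,y,z])-p); cur=np.degrees(np.arctan2(R[1,0],R[0,0]))
    n=int(np.ceil(np.linalg.norm(d)/45))
    print('at',p.round(1),'yaw',cur.round(2),'delta',d.round(1),'rows',n,'each',(d/max(n,1)).round(1), 'dz',None if yaw is None else round(-np.radians(yaw-cur),3),'F',np.array(o['force']).round(1),'w',round(o['grip_width'],1),'t',round(o['time'],1))
E
python3 - <<'E'
from h import *
go(500,-440,250,96)
E
```

```text
at [ 211.2 -561.3  247.6] yaw 96.25 delta [ 89.1 300.3  -2.3] rows 7 each [12.7 42.9 -0.3] dz 0.004 F [-0.1  0.7 -0.5] w 85.0 t 1.0
```

Emit:
jog_arm:
  dr:
    - [0,0,0]
    - [0,0,0]
    - [0,0,0]
    - [0,0,0]
    - [0,0,0]
    - [0,0,0]
    - [0,0,0]
    - [0,0,0]
  delta_pos:
    - [12.7,43,0]
    - [12.7,43,0]
    - [12.7,43,0]
    - [12.7,43,0]
    - [12.7,43,0]
    - [12.7,43,0]
    - [12.7,43,0]
    - [0,0,0]
  fingers: [85,85,85,85,85,85,85,85]

```text
time: 1.8
ee_pos: [506.1, -438.5, 247.1]
tool_rot: [[-0.108, 0.994, 0.001], [0.994, 0.108, 0.002], [0.002, 0.001, -1.0]]
force: [-1.1, 0.3, -0.9]
grip_width: 84.7
```

```bash
python3 - <<'E'
from h import *
s=snap('wrist','w1'); print(s['c'],s['Rwc'].round(3),s['fx'],s['cx'],s['cy']); go(500,-477,250,96)
t=snap('top','top1')
E
```

```text
[ 497.22246089 -362.84777407  373.08800343] [[ 0.994  0.103  0.033]
 [ 0.108 -0.95  -0.294]
 [ 0.001  0.296 -0.955]] 307.85073328829253 252.3278881678699 193.3122501970025
at [ 503.8 -440.1  247.1] yaw 96.14 delta [-36.3  -7.7  -2.9] rows 1 each [-36.3  -7.7  -2.9] dz 0.002 F [-0.5 -0.8 -0.5] w 85.0 t 1.9
```

View pics/w1.png

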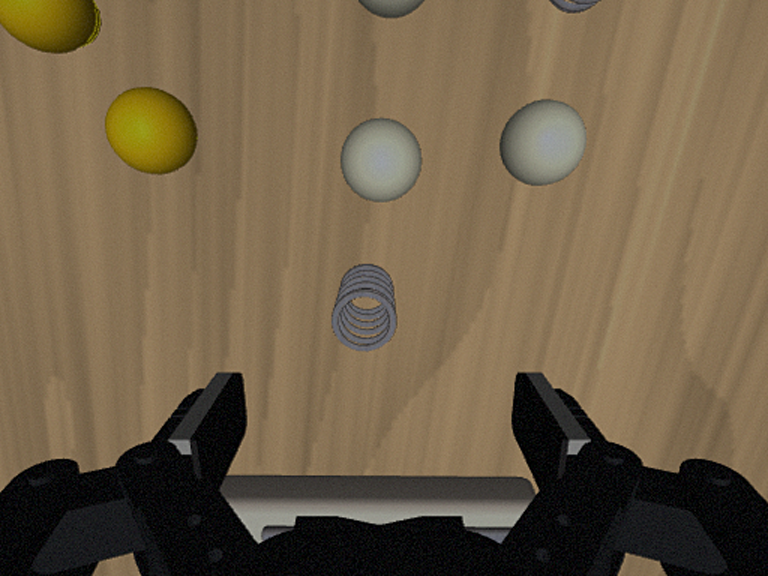

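The spring 2 top ring is at about (365,319), spanning 332–397 px. Jaws are left and right of it, along x.

```bash
python3 - <<'E'
from h import *
s=load('w1')
print('spring2 ring ctr', onz(s,365/1.5,319/1.5,79), onz(s,332/1.5,319/1.5,77.5)-onz(s,397/1.5,319/1.5,77.5))
P=cloud(s)
q=P.reshape(-1,3); m=(q[:,2]>74)&(q[:,2]<86)&(np.abs(q[:,0]-500)<40)&(np.abs(q[:,1]+475)<40)
q=q[m]; print(len(q),q.mean(0),q.min(0),q.max(0))
from scipy.optimize import least_squares
r=least_squares(lambda c:np.linalg.norm(q[:,:2]-c,axis=1)-20,[500,-475],loss='soft_l1');print(r.x)
E
```

```text
spring2 ring ctr [ 500.44860319 -474.9715495    79.        ] [-44.16433066  -4.78745437   0.        ]
556 [ 499.21633875 -475.47272701   78.7870537 ] [ 477.4468946  -498.46868425   74.05851293] [ 521.77024585 -454.54754572   81.25456327]
[ 499.51936315 -476.22489283]
```

View pics/top1.png

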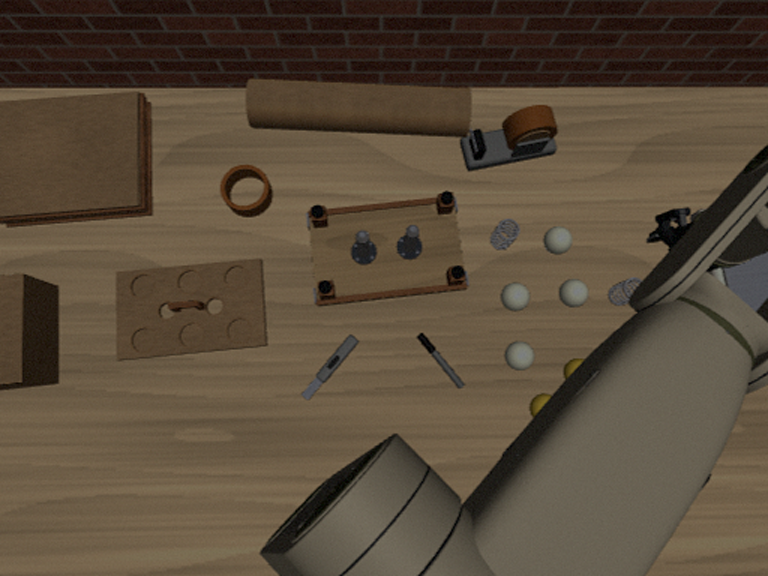

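Emit:
jog_arm:
  dr:
    - [0,0,0]
    - [0,0,0]
    - [0,0,0]
    - [0,0,0]
    - [0,0,0]
    - [0,0,0]
  delta_pos:
    - [-35,-7.8,0]
    - [0,0,40]
    - [0,0,40]
    - [0,0,40]
    - [0,0,0]
    - [0,0,0]
  fingers: [85,85,85,85,85,85]

```text
time: 2.5
ee_pos: [495.9, -478.0, 128.0]
tool_rot: [[-0.102, 0.995, -0.002], [0.995, 0.102, 0.002], [0.002, -0.002, -1.0]]
force: [0.4, 0.0, 0.7]
grip_width: 84.9
```

```bash
python3 - <<'E'
from h import *
go(499.8,-475.8,72,96)
E
```

```text
at [ 495.9 -478.   128. ] yaw 95.83 delta [ 1.7  4.2 56. ] rows 2 each [ 0.8  2.1 28. ] dz -0.003 F [0.4 0.  0.7] w 84.9 t 2.5
```

Emit:
jog_arm:
  dr:
    - [0,0,0]
    - [0,0,0]
    - [0,0,0]
    - [0,0,0]
  delta_pos:
    - [1.7,4,16]
    - [0,0,20]
    - [0,0,20]
    - [0,0,0]
  fingers: [85,85,85,85]

```text
time: 2.9
ee_pos: [500.7, -474.9, 70.7]
tool_rot: [[-0.103, 0.995, -0.002], [0.995, 0.103, 0.002], [0.002, -0.001, -1.0]]
force: [-1.2, 0.5, -0.8]
grip_width: 85.1
```

```bash
python3 - <<'E'
from h import *
go(499.8,-475.8,72,96)
s=snap('wrist','w2')
E
```

```text
at [ 500.7 -474.9   70.7] yaw 95.91 delta [-0.8 -1.  -1.3] rows 1 each [-0.8 -1.  -1.3] dz -0.002 F [-1.2  0.5 -0.8] w 85.1 t 2.9
```

View pics/w2.png

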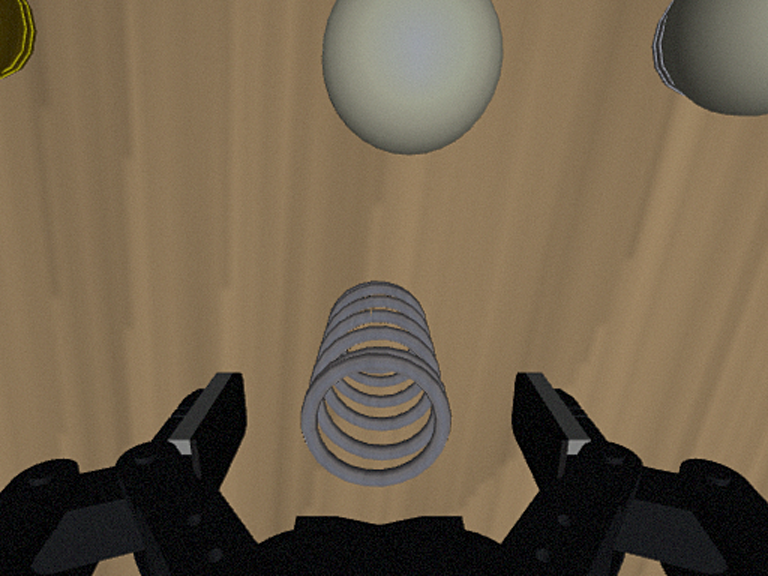

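The spring sits centred between the jaws (ring about 377,418). Closing on it.

Emit:
jog_arm:
  dr:
    - [0,0,0]
    - [0,0,0]
    - [0,0,0]
    - [0,0,0]
    - [0,0,0]
    - [0,0,0]
    - [0,0,0]
    - [0,0,0]
  delta_pos:
    - [0,0,0]
    - [0,0,0]
    - [0,0,0]
    - [0,0,0]
    - [0,0,0]
    - [0,0,0]
    - [0,0,-4]
    - [0,0,-20]
  fingers: [40,38,38,38,38,38,38,38]
  force: 40

```text
time: 3.75
ee_pos: [499.4, -473.8, 93.0]
tool_rot: [[-0.103, 0.995, -0.005], [0.995, 0.103, 0.005], [0.005, -0.004, -1.0]]
force: [-0.6, 1.0, -1.2]
grip_width: 42.2
```

```bash
python3 - <<'E'
from h import *
go(499.8,-475.8,72,96)
s=snap('wrist','w3')
E
```

```text
at [ 499.4 -473.8   93. ] yaw 95.9 delta [-2.1  0.3 21. ] rows 1 each [-2.1  0.3 21. ] dz -0.002 F [-0.6  1.  -1.2] w 42.2 t 3.8
```

View pics/w3.png

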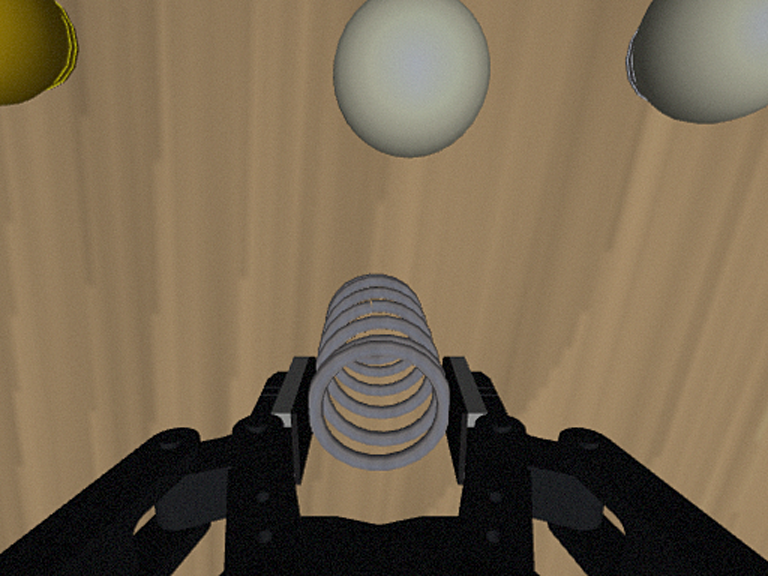

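Emit:
jog_arm:
  dr:
    - [0,0,0]
    - [0,0,0]
    - [0,0,0]
    - [0,0,0]
    - [0,0,0]
    - [0,0,0]
    - [0,0,0]
    - [0,0,0]
    - [0,0,0]
    - [0,0,0]
    - [0,0,0]
    - [0,0,0]
    - [0,0,0]
    - [0,0,0]
    - [0,0,0]
  delta_pos:
    - [0,0,-35]
    - [0,0,-35]
    - [0,0,-35]
    - [0,0,-35]
    - [0,0,-35]
    - [36.4,17,0]
    - [36.4,17,0]
    - [36.4,17,0]
    - [36.4,17,0]
    - [36.4,17,0]
    - [36.4,17,0]
    - [36.4,17,0]
    - [36.4,17,0]
    - [0,0,0]
    - [0,0,0]
  fingers: [38,38,38,38,38,38,38,38,38,38,38,38,38,38,38]

```text
time: 5.3
ee_pos: [606.5, -171.1, 270.7]
tool_rot: [[-0.105, 0.994, -0.001], [0.994, 0.105, -0.0], [0.0, -0.001, -1.0]]
force: [0.2, -0.8, -1.3]
grip_width: 42.4
```

```bash
python3 - <<'E'
from h import *
go(603,-44,265,96)
s=snap('wrist','w4')
P=cloud(s); q=P.reshape(-1,3)
for X0 in [(603,-44),(593,50)]:
  for zl,zh in [(134,143),(143.5,150),(60,130)]:
    m=(q[:,2]>zl)&(q[:,2]<zh)&(np.hypot(q[:,0]-X0[0],q[:,1]-X0[1])<30)
    if m.sum(): print(X0,zl,m.sum(),q[m].mean(0).round(1),q[m].min(0).round(1),q[m].max(0).round(1))
E
```

```text
at [ 606.5 -171.1  270.7] yaw 96.03 delta [126.7   9.9   5.7] rows 3 each [42.2  3.3  1.9] dz 0.001 F [ 0.2 -0.8 -1.3] w 42.4 t 5.3
(603, -44) 134 514 [602.7 -42.1 138.2] [591.1 -52.5 134. ] [614.8 -28.3 142.9]
(603, -44) 143.5 303 [603.  -40.6 145.1] [596.1 -47.8 143.5] [609.5 -33.6 147.1]
(603, -44) 60 310 [602.3 -50.9  98.8] [591.1 -53.3  60.4] [615.1 -45.1 130. ]
```

View pics/w4.png

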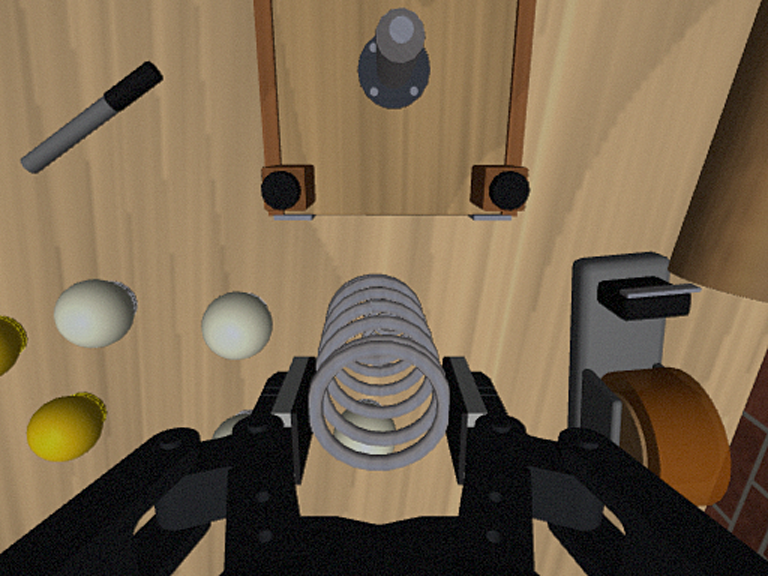

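```bash
cat >> h.py <<'E'
def inhand(s):
    from scipy.optimize import least_squares
    o=manip.get_obs();p=np.array(o['ee_pos']);P=cloud(s)
    m=np.zeros(P.shape[:2],bool)
    m[:]=(np.hypot(P[...,0]-p[0],P[...,1]-p[1])<26)&(P[...,2]>p[2]+2)&(P[...,2]<p[2]+15)
    u=np.arange(512); m&=(u>205)&(u<300)
    q=P[m]; r=least_squares(lambda c:np.linalg.norm(q[:,:2]-c[:2],axis=1)-20,p[:2],loss='soft_l1')
    print('ring',len(q),'off from TCP',(r.x-p[:2]).round(1),'top z rel',np.percentile(q[:,2],[10,50,90]).round(1)-p[2].round(1), 'minmax',(q.min(0)-p).round(1),(q.max(0)-p).round(1))
    # low end of spring
    m=(np.hypot(P[...,0]-p[0],P[...,1]-p[1])<35)&(P[...,2]<p[2]-58)&(P[...,2]>p[2]-80)
    q=P[m]; print('low',len(q),(q.min(0)-p).round(1),(q.max(0)-p).round(1))
E
python3 - <<'E'
from h import *
s=load('w4'); inhand(s)
E
```

```text
ring 2337 off from TCP [-0.   1.7] top z rel [2.4 3.4 4.4] minmax [-21.6 -20.5   2. ] [22.  23.6  7.3]
low 852 [-24.1 -21.2 -75.9] [ 18.8  23.  -58. ]
```

Emit:
jog_arm:
  dr:
    - [0,0,0]
    - [0,0,0]
    - [0,0,0]
    - [0,0,0]
    - [0,0,0]
    - [0,0,0]
  delta_pos:
    - [32,3,0]
    - [32,3,0]
    - [32,3,0]
    - [32,3,0]
    - [0,0,30]
    - [0,0,0]
  fingers: [38,38,38,38,38,38]

```text
time: 5.95
ee_pos: [603.1, -43.9, 237.0]
tool_rot: [[-0.103, 0.995, -0.007], [0.995, 0.103, 0.001], [0.001, -0.007, -1.0]]
force: [-1.4, 0.1, -3.3]
grip_width: 42.2
```

```bash
python3 - <<'E'
from h import *
go(605,-42,210,96)
s=snap('wrist','w5')
P=cloud(s);q=P.reshape(-1,3)
for X0 in [(603,-41),(593,54)]:
  for zl,zh in [(143.,150)]:
    m=(q[:,2]>zl)&(q[:,2]<zh)&(np.hypot(q[:,0]-X0[0],q[:,1]-X0[1])<15)
    if m.sum(): print(X0,zl,m.sum(),q[m].mean(0).round(1),q[m].min(0).round(1),q[m].max(0).round(1))
s=snap('scene','s5')
E
```

```text
at [603.1 -43.9 237. ] yaw 95.89 delta [ 1.6  2.3 27. ] rows 1 each [ 1.6  2.3 27. ] dz -0.002 F [-1.4  0.1 -3.3] w 42.2 t 6.0
(603, -41) 143.0 18 [600.6 -40.2 144.9] [596.2 -43.5 143.7] [608.1 -34.3 146. ]
(593, 54) 143.0 389 [593.2  54.1 145. ] [586.2  47.  143. ] [600.3  61.1 147.8]
```

View pics/w5.png

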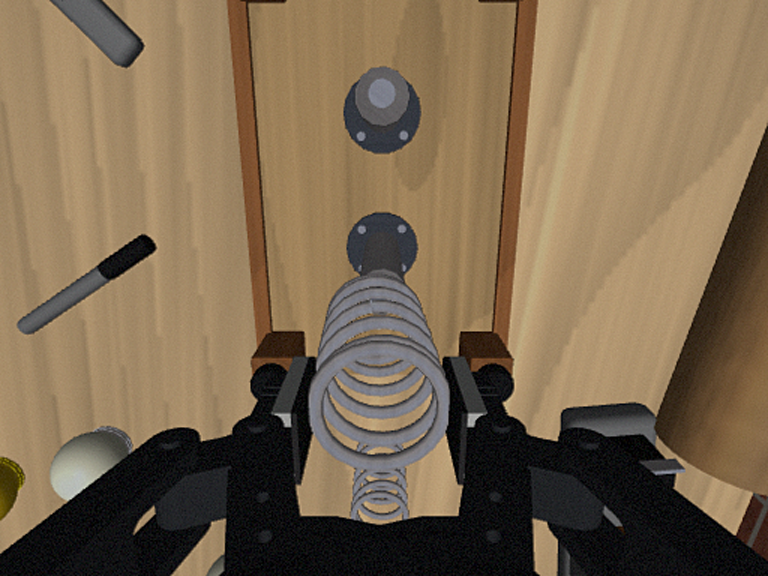

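```bash
python3 - <<'E'
import cv2
i=cv2.imread('pics/s5.png')[200:400,300:520]; cv2.imwrite('pics/s5c.png',cv2.resize(i,None,fx=3,fy=3))
E
```

```text
(no output)
```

View pics/s5c.png

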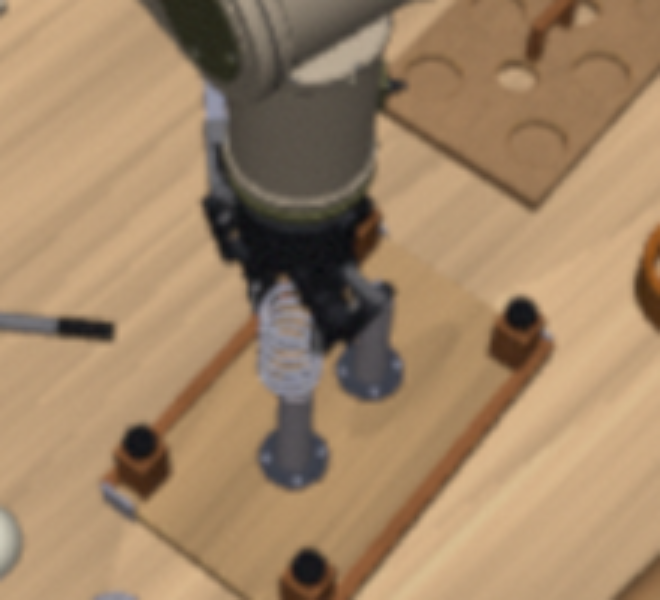

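Emit:
jog_arm:
  dr:
    - [0,0,0]
    - [0,0,0]
    - [0,0,0]
    - [0,0,0]
    - [0,0,0]
  delta_pos:
    - [1.2,1.8,0]
    - [0,0,8]
    - [0,0,10]
    - [0,0,10]
    - [0,0,0]
  fingers: [38,38,38,38,38]

```text
time: 6.55
ee_pos: [605.6, -42.0, 210.5]
tool_rot: [[-0.103, 0.995, -0.004], [0.995, 0.103, 0.001], [0.001, -0.004, -1.0]]
force: [0.0, 0.4, -0.9]
grip_width: 42.3
```

```bash
python3 - <<'E'
from h import *
go(605,-42,160,96)
s=snap('wrist','w6');inhand(s)
E
```

```text
at [605.6 -42.  210.5] yaw 95.89 delta [ 0.1 -0.4 50.5] rows 2 each [ 0.  -0.2 25.3] dz -0.002 F [ 0.   0.4 -0.9] w 42.3 t 6.5
ring 1630 off from TCP [-0.6  0.4] top z rel [2.1 2.7 3.6] minmax [-22.1 -21.7   2. ] [21.4 22.4  5.9]
low 1023 [-24.9 -22.5 -79.2] [ 17.9  22.1 -58. ]
```

View pics/w6.png

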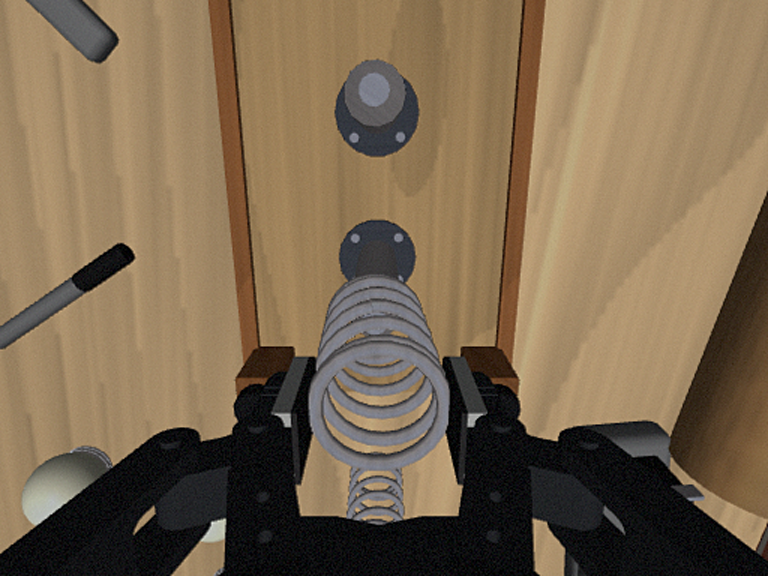

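Emit:
jog_arm:
  dr:
    - [0,0,0]
    - [0,0,0]
    - [0,0,0]
    - [0,0,0]
    - [0,0,0]
    - [0,0,0]
    - [0,0,0]
  delta_pos:
    - [0.8,-0.5,8]
    - [0,0,8]
    - [0,0,8]
    - [0,0,8]
    - [0,0,8]
    - [0,0,10]
    - [0,0,0]
  fingers: [38,38,38,38,38,38,38]

```text
time: 7.3
ee_pos: [605.2, -41.3, 161.0]
tool_rot: [[-0.103, 0.995, -0.003], [0.995, 0.103, 0.001], [0.001, -0.003, -1.0]]
force: [-0.9, 0.8, -2.3]
grip_width: 42.4
```

```bash
python3 - <<'E'
from h import *
go(604.9,-41,110,96)
s=snap('wrist','w7');inhand(s)
E
```

```text
at [605.2 -41.3 161. ] yaw 95.9 delta [ 0.2 -0.1 51. ] rows 2 each [ 0.1 -0.1 25.5] dz -0.002 F [-0.9  0.8 -2.3] w 42.4 t 7.3
ring 1733 off from TCP [-0.7  0.5] top z rel [2.1 2.7 3.6] minmax [-22.2 -21.6   2. ] [21.4 22.3  6.4]
low 517 [-24.9 -14.9 -76.4] [ 17.9  21.9 -58.4]
```

View pics/w7.png

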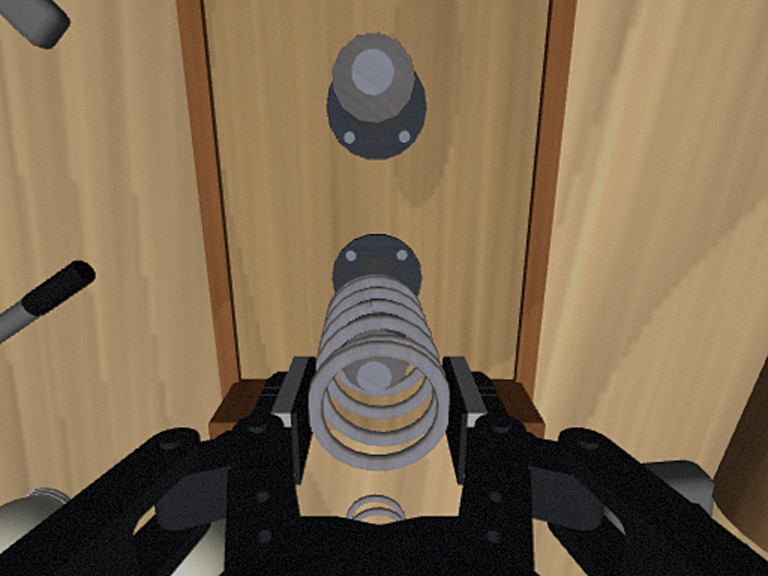

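The rod tip shows inside the coil at (374,376), with no snag force. Continuing down.

Emit:
jog_arm:
  dr:
    - [0,0,0]
    - [0,0,0]
    - [0,0,0]
    - [0,0,0]
    - [0,0,0]
    - [0,0,0]
    - [0,0,0]
    - [0,0,0]
  delta_pos:
    - [0,0,8]
    - [0,0,8]
    - [0,0,8]
    - [0,0,8]
    - [0,0,8]
    - [0,0,8]
    - [0,0,8]
    - [0,0,0]
  fingers: [38,38,38,38,38,38,38,38]

```text
time: 8.15
ee_pos: [605.4, -41.3, 105.5]
tool_rot: [[-0.103, 0.995, -0.002], [0.995, 0.103, 0.0], [0.001, -0.002, -1.0]]
force: [-0.0, -0.4, -1.6]
grip_width: 42.2
```

```bash
python3 - <<'E'
from h import *
go(604.9,-41,100,96)
s=snap('wrist','w8')
E
```

```text
at [605.4 -41.3 105.5] yaw 95.9 delta [ 0.3 -0.5  5.5] rows 1 each [ 0.3 -0.5  5.5] dz -0.002 F [-0.  -0.4 -1.6] w 42.2 t 8.2
```

View pics/w8.png

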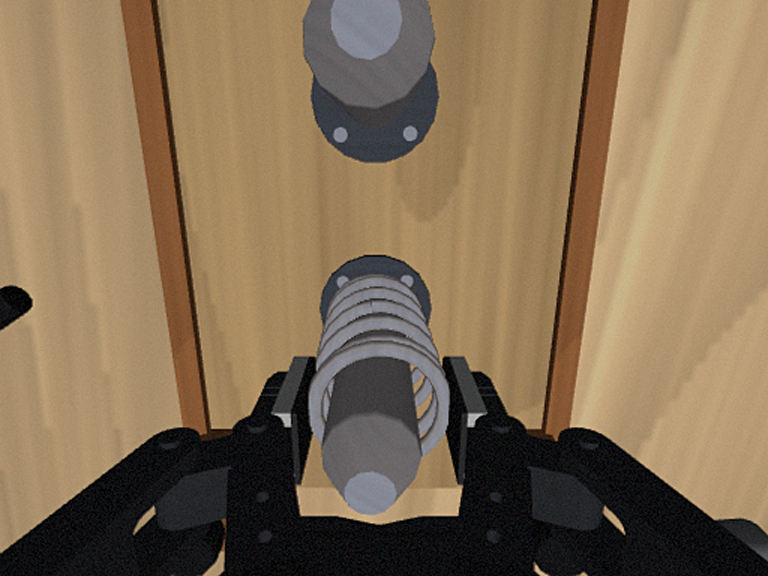

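Emit:
jog_arm:
  dr:
    - [0,0,0]
    - [0,0,0]
    - [0,0,0]
    - [0,0,0]
    - [0,0,0]
    - [0,0,0]
    - [0,0,0]
  delta_pos:
    - [0,-1,3]
    - [0,0,3]
    - [0,0,0]
    - [0,0,0]
    - [0,0,0]
    - [0,0,0]
    - [0,0,0]
  fingers: [38,38,38,60,75,75,75]

```text
time: 8.9
ee_pos: [605.6, -41.5, 101.6]
tool_rot: [[-0.103, 0.995, 0.001], [0.995, 0.103, -0.0], [-0.0, 0.001, -1.0]]
force: [-0.6, -0.2, -0.6]
grip_width: 75.5
```

```bash
python3 - <<'E'
from h import *
go(604.9,-41,100,96)
s=snap('wrist','w9')
E
```

```text
at [605.6 -41.5 101.6] yaw 95.9 delta [ 0.6 -0.7  1.6] rows 1 each [ 0.6 -0.7  1.6] dz -0.002 F [-0.6 -0.2 -0.6] w 75.5 t 8.9
```

View pics/w9.png

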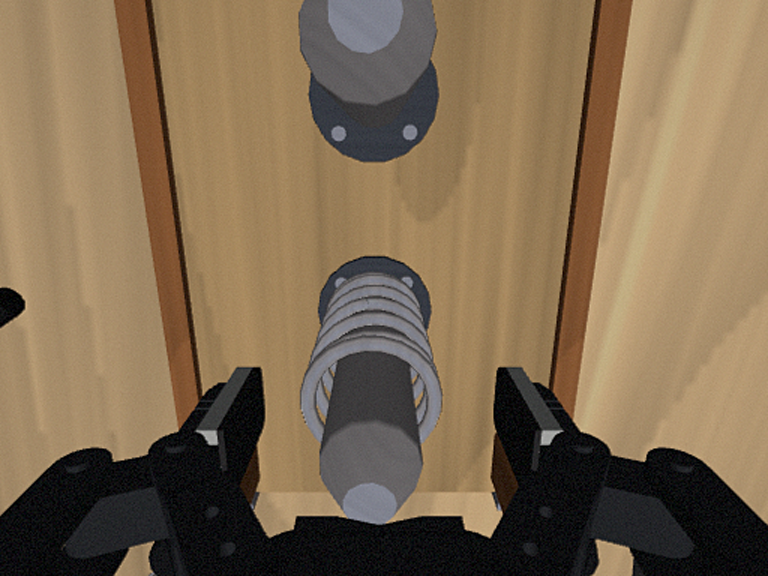

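Emit:
jog_arm:
  dr:
    - [0,0,0]
    - [0,0,0]
    - [0,0,0]
    - [0,0,0]
    - [0,0,0]
    - [0,0,0]
    - [0,0,0]
    - [0,0,0]
    - [0,0,0]
    - [0,0,0]
  delta_pos:
    - [0,0,-20]
    - [0,0,-40]
    - [0,0,-45]
    - [0,0,-45]
    - [-33,0,0]
    - [-33,0,0]
    - [-33,0,0]
    - [-33,0,0]
    - [-33,0,0]
    - [0,0,0]
  fingers: [75,85,85,85,85,85,85,85,85,85]

```text
time: 9.95
ee_pos: [621.9, -209.8, 251.0]
tool_rot: [[-0.099, 0.995, -0.0], [0.995, 0.099, -0.001], [-0.001, -0.0, -1.0]]
force: [0.4, 1.0, 0.1]
grip_width: 84.9
```

```bash
cat >> h.py <<'E'
def ring(s,x,y,zl,zh,r0=20,rad=28,rmin=0):
    from scipy.optimize import least_squares
    q=cloud(s).reshape(-1,3); d=np.hypot(q[:,0]-x,q[:,1]-y)
    q=q[(q[:,2]>zl)&(q[:,2]<zh)&(d<rad)&(d>rmin)]
    if len(q)<10: print('few',len(q)); return
    r=least_squares(lambda c:np.linalg.norm(q[:,:2]-c,axis=1)-r0,[x,y],loss='soft_l1')
    print('ring',len(q),r.x.round(1),'z',np.percentile(q[:,2],[10,50,90]).round(1),q.min(0).round(1),q.max(0).round(1))
E
python3 - <<'E'
from h import *
go(622.5,-235,72,96)
s=snap('wrist','w10'); ring(s,622.5,-235,74,86)
s=snap('scene','s10'); ring(s,605.5,-43,85,110,rmin=15)
E
```

```text
at [ 621.9 -209.8  251. ] yaw 95.68 delta [-24.9  -1.8 179. ] rows 5 each [-5.  -0.4 35.8] dz -0.006 F [0.4 1.  0.1] w 84.9 t 9.9
ring 565 [ 621.5 -234.6] z [77.4 78.9 79.9] [ 599.7 -256.8   74.1] [ 643.6 -213.    81.4]
ring 56 [605.9 -42.4] z [ 88.3  97.7 101.1] [585.4 -64.2  86.1] [627.6 -21.2 104.7]
```

View pics/w10.png

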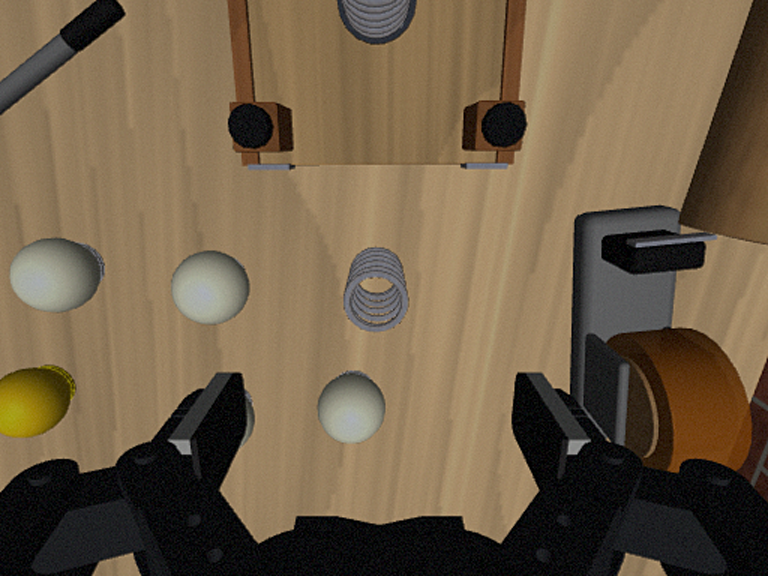

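View pics/s10.png

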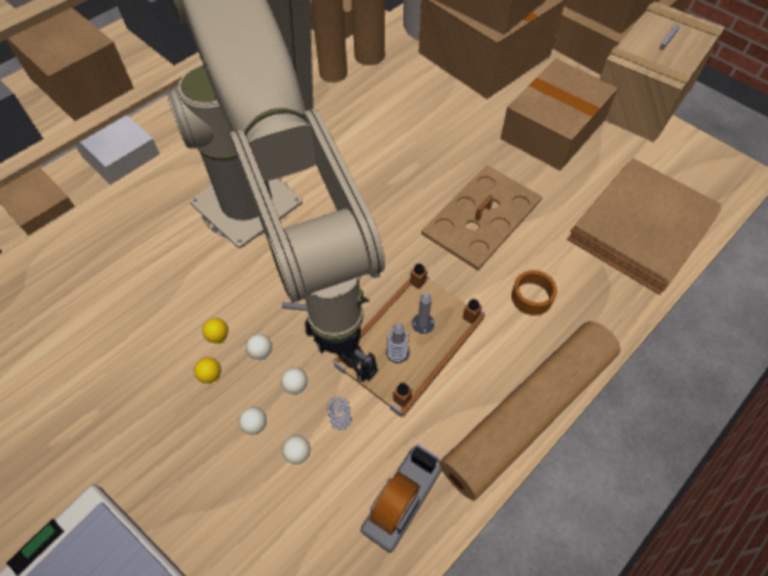

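The first spring is seated on the right rod (top at about z 101). Spring 1 is at (621.5,-234.6).

Emit:
jog_arm:
  dr:
    - [0,0,0]
    - [0,0,0]
    - [0,0,0]
    - [0,0,0]
    - [0,0,0]
    - [0,0,0]
    - [0,0,0]
    - [0,0,0]
  delta_pos:
    - [-25,-2.5,0]
    - [0,0,35]
    - [0,0,35]
    - [0,0,35]
    - [0,0,35]
    - [0,0,20]
    - [0,0,19]
    - [0,0,0]
  fingers: [85,85,85,85,85,85,85,85]

```text
time: 10.85
ee_pos: [620.2, -228.2, 68.6]
tool_rot: [[-0.104, 0.995, -0.006], [0.995, 0.104, 0.003], [0.003, -0.005, -1.0]]
force: [-1.0, 0.6, 0.7]
grip_width: 84.9
```

```bash
python3 - <<'E'
from h import *
go(621.5,-234.6,72,96)
s=snap('wrist','w11'); ring(s,622.5,-235,74,86)
E
```

```text
at [ 620.2 -228.2   68.6] yaw 95.98 delta [-6.4  0.6 -3.5] rows 1 each [-6.4  0.6 -3.5] dz -0.0 F [-1.   0.6  0.7] w 84.9 t 10.8
ring 3082 [ 621.3 -233.9] z [76.9 78.8 79.7] [ 599.3 -257.6   74. ] [ 643.9 -212.3   81.5]
```

View pics/w11.png

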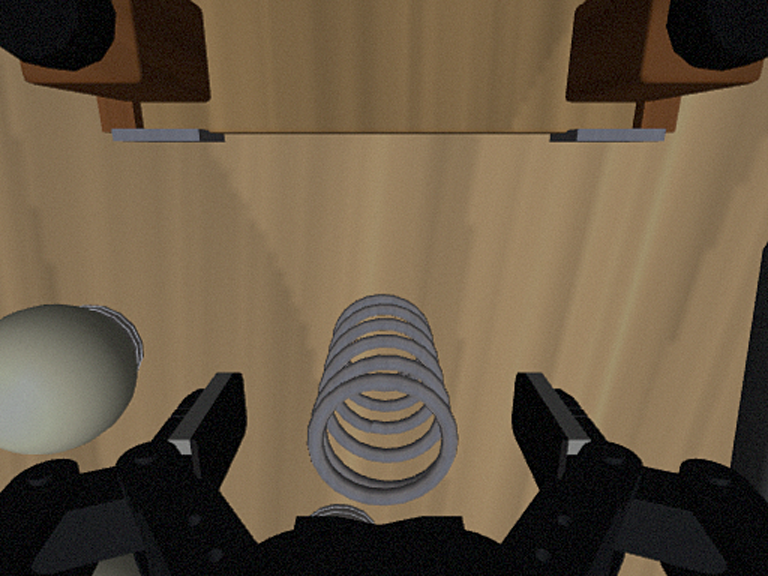

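Shift back 6 mm, then close and lift.

Emit:
jog_arm:
  dr:
    - [0,0,0]
    - [0,0,0]
    - [0,0,0]
    - [0,0,0]
    - [0,0,0]
    - [0,0,0]
    - [0,0,0]
    - [0,0,0]
    - [0,0,0]
    - [0,0,0]
    - [0,0,0]
    - [0,0,0]
    - [0,0,0]
    - [0,0,0]
    - [0,0,0]
  delta_pos:
    - [-6,0.6,-2]
    - [0,0,0]
    - [0,0,0]
    - [0,0,0]
    - [0,0,0]
    - [0,0,0]
    - [0,0,0]
    - [0,0,0]
    - [0,0,-5]
    - [0,0,-30]
    - [0,0,-40]
    - [0,0,-40]
    - [0,0,-40]
    - [0,0,-45]
    - [0,0,0]
  fingers: [85,40,38,38,38,38,38,38,38,38,38,38,38,38,38]

```text
time: 12.4
ee_pos: [626.0, -237.8, 283.4]
tool_rot: [[-0.103, 0.995, 0.011], [0.995, 0.103, -0.005], [-0.006, 0.01, -1.0]]
force: [0.7, 0.0, -0.8]
grip_width: 41.5
```

```bash
python3 - <<'E'
from h import *
go(593,54,270,96)
s=snap('wrist','w12'); inhand(s)
E
```

```text
at [ 626.  -237.8  283.4] yaw 95.9 delta [293.7  -3.   11.6] rows 7 each [42.  -0.4  1.7] dz -0.002 F [ 0.7  0.  -0.8] w 41.5 t 12.4
ring 2924 off from TCP [0.2 2.7] top z rel [4.8 6.6 7.7] minmax [-21.7 -20.4   2. ] [22.3 24.2 13.7]
low 614 [-23.  -20.6 -72.3] [ 19.6  23.3 -58.1]
```

View pics/w12.png

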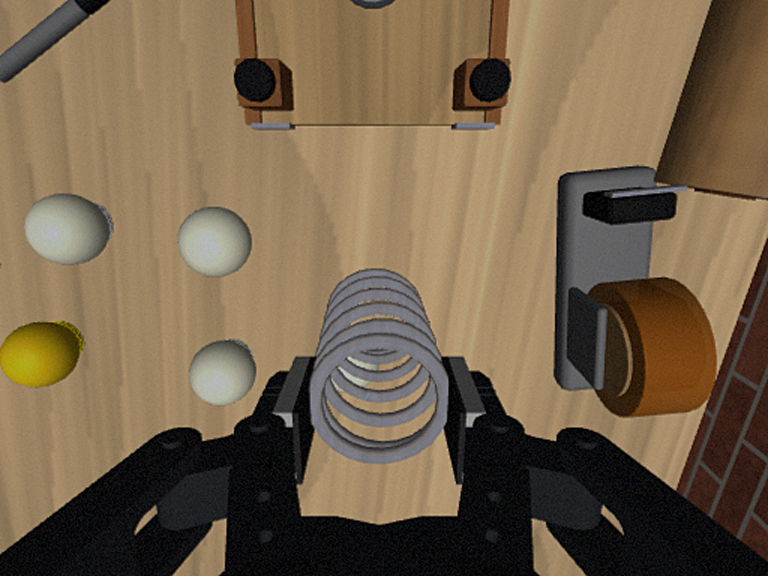

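Emit:
jog_arm:
  dr:
    - [0,0,0]
    - [0,0,0]
    - [0,0,0]
    - [0,0,0]
    - [0,0,0]
    - [0,0,0]
    - [0,0,0]
    - [0,0,0]
    - [0,0,0]
    - [0,0,0]
  delta_pos:
    - [41.6,0,0]
    - [41.6,0,0]
    - [41.6,0,0]
    - [41.6,0,0]
    - [41.6,0,0]
    - [41.6,0,0]
    - [41.6,0,0]
    - [0,0,20]
    - [0,0,20]
    - [0,0,0]
  fingers: [38,38,38,38,38,38,38,38,38,38]

```text
time: 13.45
ee_pos: [590.5, 53.5, 228.7]
tool_rot: [[-0.104, 0.995, -0.01], [0.995, 0.104, -0.0], [0.001, -0.009, -1.0]]
force: [-0.3, 0.1, -2.3]
grip_width: 41.5
```

```bash
python3 - <<'E'
from h import *
go(595,52,235,96)
s=snap('wrist','w13'); inhand(s)
go(595,52,235,96)
E
```

```text
at [590.5  53.5 228.7] yaw 95.95 delta [-1.9  4.2 -6.4] rows 1 each [-1.9  4.2 -6.4] dz -0.001 F [-0.3  0.1 -2.3] w 41.5 t 13.4
ring 255 off from TCP [-1.1  2.6] top z rel [2.1 2.5 5.6] minmax [-22.7 -17.8   2. ] [20.5 17.3  7.7]
low 1018 [-26.1 -21.6 -78.4] [ 16.7  22.7 -58. ]
at [591.5  53.1 230.8] yaw 95.92 delta [-1.5  3.3 -4.2] rows 1 each [-1.5  3.3 -4.2] dz -0.001 F [ 0.3  0.7 -0.7] w 41.5 t 13.5
```

View pics/w13.png

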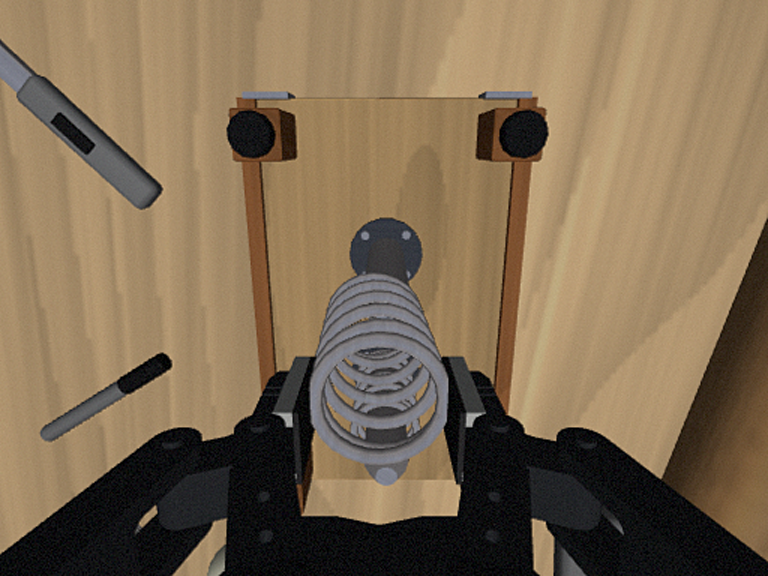

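Emit:
jog_arm:
  dr:
    - [0,0,0]
    - [0,0,0]
    - [0,0,0]
    - [0,0,0]
  delta_pos:
    - [-1,1,0]
    - [0,0,0]
    - [0,0,0]
    - [0,0,0]
  fingers: [38,38,38,38]

```text
time: 13.9
ee_pos: [595.2, 51.9, 235.1]
tool_rot: [[-0.102, 0.995, 0.001], [0.995, 0.102, 0.0], [-0.0, 0.001, -1.0]]
force: [0.1, 0.5, -1.1]
grip_width: 41.7
```

```bash
python3 - <<'E'
from h import *
go(595,52,205,96)
s=snap('wrist','w14'); inhand(s)
E
```

```text
at [595.2  51.9 235.1] yaw 95.88 delta [ 0.1 -0.2 30.1] rows 1 each [ 0.1 -0.2 30.1] dz -0.002 F [ 0.1  0.5 -1.1] w 41.7 t 13.9
ring 2167 off from TCP [-0.3  2.7] top z rel [2.3 3.2 4.4] minmax [-22.  -19.5   2. ] [21.6 24.5  9.8]
low 910 [-24.3 -22.  -76.1] [ 18.5  22.4 -58. ]
```

Emit:
jog_arm:
  dr:
    - [0,0,0]
    - [0,0,0]
    - [0,0,0]
    - [0,0,0]
    - [0,0,0]
    - [0,0,0]
    - [0,0,0]
    - [0,0,0]
    - [0,0,0]
    - [0,0,0]
    - [0,0,0]
  delta_pos:
    - [0.5,0,5]
    - [0,0,8]
    - [0,0,8]
    - [0,0,8]
    - [0,0,8]
    - [0,0,8]
    - [0,0,8]
    - [0,0,8]
    - [0,0,8]
    - [0,0,5]
    - [0,0,0]
  fingers: [38,38,38,38,38,38,38,38,38,38,38]

```text
time: 15.05
ee_pos: [594.2, 52.6, 159.1]
tool_rot: [[-0.103, 0.995, -0.002], [0.995, 0.103, -0.0], [0.0, -0.002, -1.0]]
force: [0.1, 0.1, -1.9]
grip_width: 41.5
```

```bash
python3 - <<'E'
from h import *
go(595,52,105,96)
s=snap('wrist','w15'); inhand(s)
E
```

```text
at [594.2  52.6 159.1] yaw 95.9 delta [-0.7  0.9 54.1] rows 2 each [-0.3  0.4 27.1] dz -0.002 F [ 0.1  0.1 -1.9] w 41.5 t 15.1
ring 1278 off from TCP [-0.8  2.7] top z rel [2.1 2.7 3.8] minmax [-22.4 -19.6   2. ] [21.2 23.8  8.7]
low 609 [-25.    3.1 -77. ] [ 17.8  22.3 -58. ]
```

View pics/w15.png

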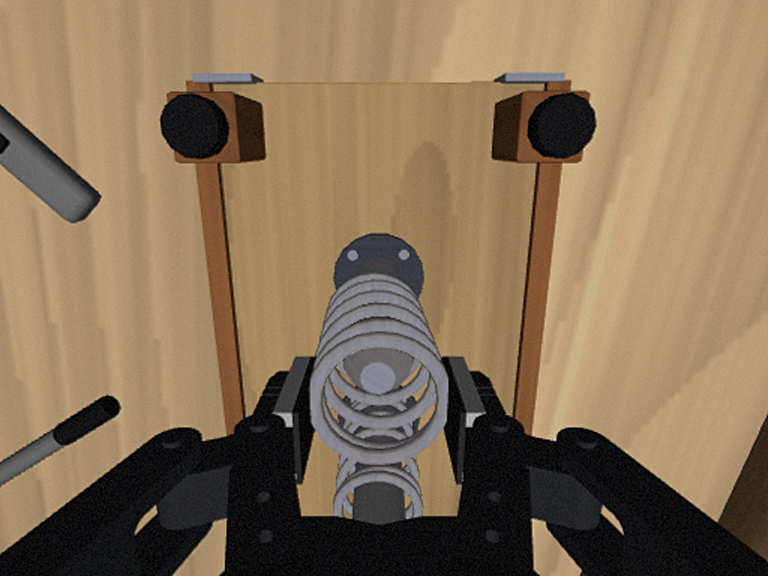

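Threaded, with the rod tip at (378,377) inside the coil. I'll lower to about z 103 and release.

Emit:
jog_arm:
  dr:
    - [0,0,0]
    - [0,0,0]
    - [0,0,0]
    - [0,0,0]
    - [0,0,0]
    - [0,0,0]
    - [0,0,0]
    - [0,0,0]
    - [0,0,0]
  delta_pos:
    - [0,0.5,7]
    - [0,0,8]
    - [0,0,8]
    - [0,0,8]
    - [0,0,8]
    - [0,0,8]
    - [0,0,8]
    - [0,0,0]
    - [0,0,0]
  fingers: [38,38,38,38,38,38,38,38,38]

```text
time: 16.0
ee_pos: [595.1, 52.6, 105.0]
tool_rot: [[-0.103, 0.995, -0.001], [0.995, 0.103, -0.0], [0.0, -0.001, -1.0]]
force: [0.1, 0.9, -0.7]
grip_width: 41.5
```

```bash
python3 - <<'E'
from h import *
go(595,52,100,96)
s=snap('wrist','w16')
E
```

```text
at [595.1  52.6 105. ] yaw 95.9 delta [-0.6 -0.2  5. ] rows 1 each [-0.6 -0.2  5. ] dz -0.002 F [ 0.1  0.9 -0.7] w 41.5 t 16.0
```

View pics/w16.png

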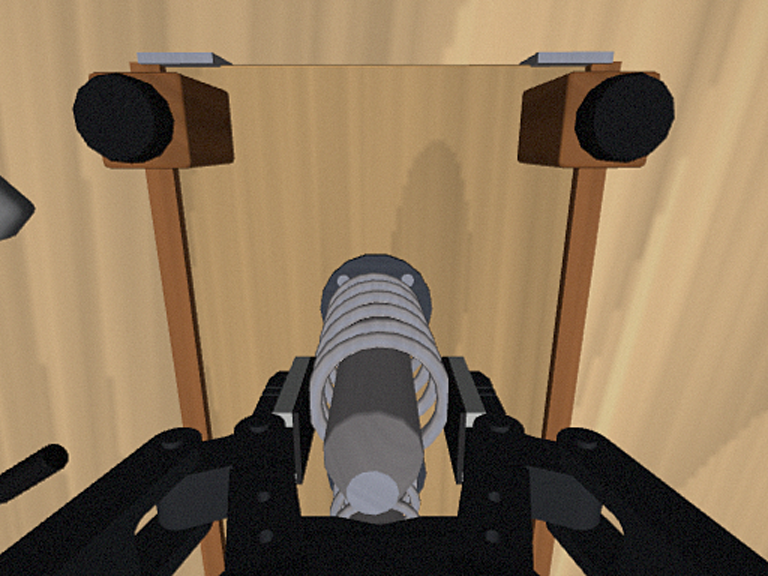

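Emit:
jog_arm:
  dr:
    - [0,0,0]
    - [0,0,0]
    - [0,0,0]
    - [0,0,0]
    - [0,0,0]
    - [0,0,0]
    - [0,0,0]
    - [0,0,0]
    - [0,0,0]
    - [0,0,0]
    - [0,0,0]
  delta_pos:
    - [0,0,4]
    - [0,0,0]
    - [0,0,0]
    - [0,0,0]
    - [0,0,0]
    - [0,0,0]
    - [0,0,-20]
    - [0,0,-40]
    - [0,0,-50]
    - [0,0,-50]
    - [0,0,0]
  fingers: [38,38,60,75,75,75,75,80,85,85,85]

```text
time: 17.15
ee_pos: [599.2, 52.7, 271.4]
tool_rot: [[-0.103, 0.995, 0.015], [0.995, 0.103, 0.0], [-0.001, 0.015, -1.0]]
force: [0.4, 0.2, 1.3]
grip_width: 84.9
```

```bash
python3 - <<'E'
from h import *
go(485,385,265,96)
s=snap('wrist','w17'); ring(s,593,54,90,108,rmin=15)
ring(s,603,-41,90,108,rmin=15)
E
```

```text
at [599.2  52.7 271.4] yaw 95.9 delta [342.3 -79.5   4.7] rows 8 each [42.8 -9.9  0.6] dz -0.002 F [0.4 0.2 1.3] w 84.9 t 17.1
ring 543 [592.5  52.2] z [ 99.2 100.9 102. ] [570.6  30.4  90. ] [614.5  74.4 103.4]
ring 447 [602.7 -40.9] z [ 94.8 100.8 101.9] [580.9 -58.9  90.1] [624.9 -19.6 103.1]
```

View pics/w17.png

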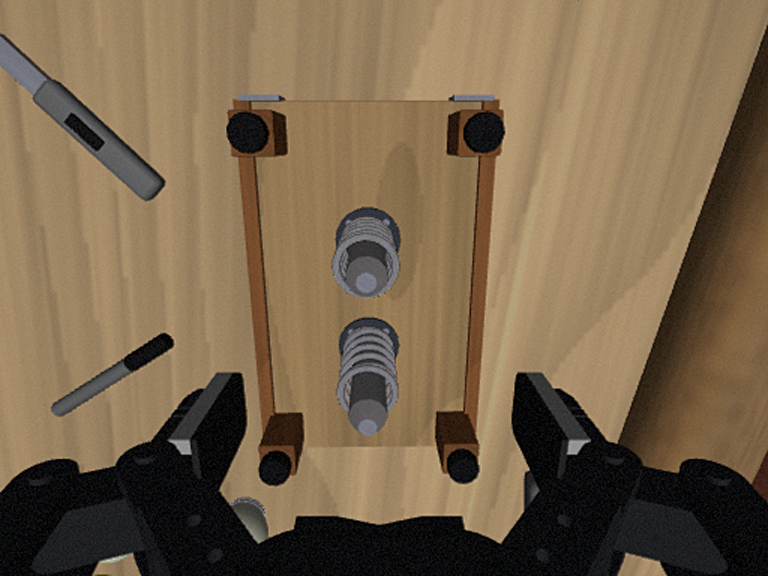

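Both springs are seated, tops at z≈101–102 and centred on the rods. Now the tray.

Emit:
jog_arm:
  dr:
    - [0,0,0]
    - [0,0,0]
    - [0,0,0]
    - [0,0,0]
    - [0,0,0]
    - [0,0,0]
    - [0,0,0]
    - [0,0,0]
    - [0,0,0]
    - [0,0,0]
    - [0,0,0]
  delta_pos:
    - [42.8,-9.5,0]
    - [42.8,-9.5,0]
    - [42.8,-9.5,0]
    - [42.8,-9.5,0]
    - [42.8,-9.5,0]
    - [42.8,-9.5,0]
    - [42.8,-9.5,0]
    - [42.8,-9.5,0]
    - [0,0,0]
    - [0,0,0]
    - [0,0,0]
  fingers: [85,85,85,85,85,85,85,85,85,85,85]

```text
time: 18.3
ee_pos: [484.4, 384.6, 260.2]
tool_rot: [[-0.102, 0.995, -0.001], [0.995, 0.102, -0.001], [-0.001, -0.001, -1.0]]
force: [0.2, 0.3, -0.3]
grip_width: 84.9
```

```bash
python3 - <<'E'
from h import *
go(481,377,265,96)
s=snap('wrist','w18')
q=cloud(s).reshape(-1,3); m=(q[:,2]>50)&(q[:,2]<68)&(np.hypot(q[:,0]-480,q[:,1]-377)<60)
h=q[m]; print(len(h),h.mean(0).round(1),h.min(0).round(1),h.max(0).round(1)); t=h[h[:,2]>57]
print(len(t), cv2.minAreaRect(t[:,:2].astype(np.float32)))
E
```

```text
at [484.4 384.6 260.2] yaw 95.88 delta [-7.2 -4.2 -4.8] rows 1 each [-7.2 -4.2 -4.8] dz -0.002 F [ 0.2  0.3 -0.3] w 84.9 t 18.3
626 [480.1 408.   59.8] [472.1 376.8  50.6] [488.1 436.1  62.2]
611 ((480.4467468261719, 406.5074462890625), (11.712028503417969, 58.901206970214844), 5.531008720397949)
```

View pics/w18.png

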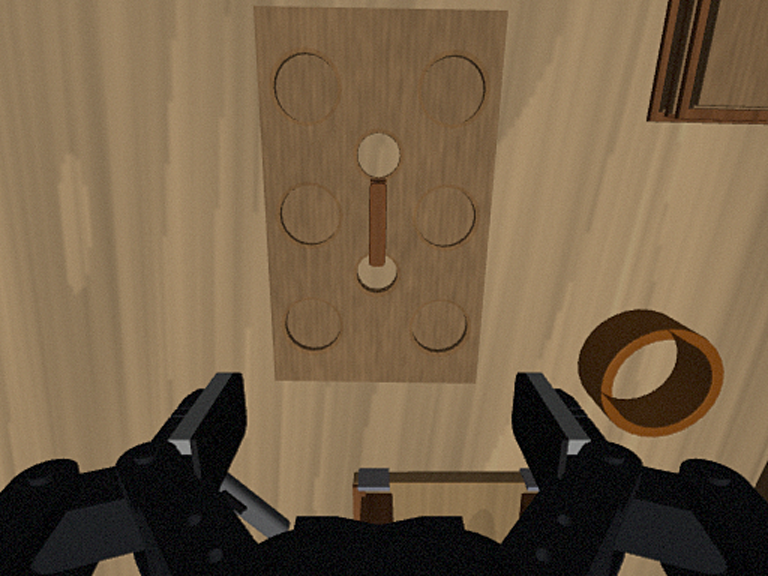

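Emit:
jog_arm:
  dr:
    - [0,0,0]
    - [0,0,0]
    - [0,0,0]
    - [0,0,0]
    - [0,0,0]
    - [0,0,0]
    - [0,0,0]
  delta_pos:
    - [22.2,-1.8,0]
    - [0,0,40]
    - [0,0,40]
    - [0,0,40]
    - [0,0,20]
    - [0,0,0]
    - [0,0,0]
  fingers: [85,85,85,85,85,85,85]

```text
time: 19.05
ee_pos: [481.1, 406.5, 121.8]
tool_rot: [[-0.101, 0.995, 0.0], [0.995, 0.101, -0.0], [-0.0, 0.0, -1.0]]
force: [0.4, -0.2, 0.9]
grip_width: 85.0
```

```bash
python3 - <<'E'
from h import *
go(480.4,406.5,52,95.6)
s=snap('wrist','w19')
q=cloud(s).reshape(-1,3); m=(q[:,2]>50)&(q[:,2]<68)&(np.hypot(q[:,0]-480,q[:,1]-405)<40)
h=q[m]; t=h[h[:,2]>57]
print(len(t), t.min(0),t.max(0),cv2.minAreaRect(t[:,:2].astype(np.float32)))
E
```

```text
at [481.1 406.5 121.8] yaw 95.81 delta [ 0.1 -0.7 69.8] rows 2 each [ 0.  -0.3 34.9] dz 0.004 F [ 0.4 -0.2  0.9] w 85.0 t 19.1
1503 [472.47241376 377.13493818  57.05703788] [488.49228426 436.62334238  62.8315682 ] ((480.2790222167969, 407.015380859375), (11.919024467468262, 59.045509338378906), 5.2899250984191895)
```

View pics/w19.png

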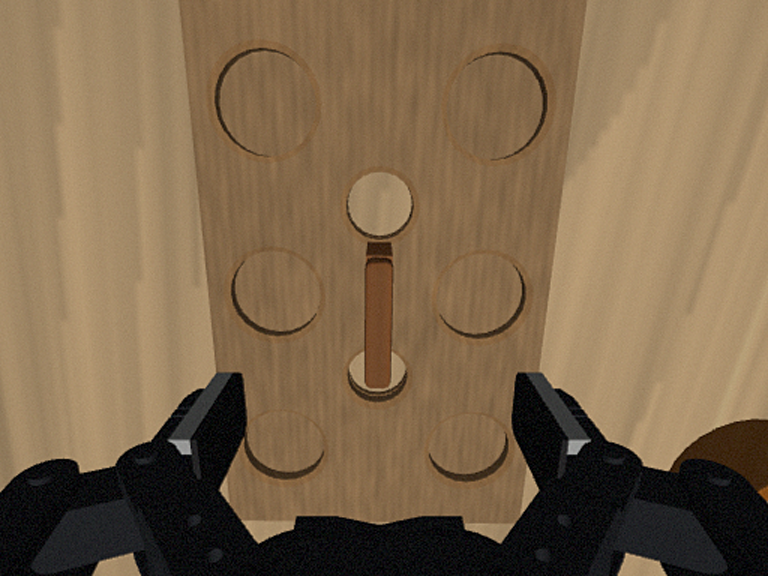

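Emit:
jog_arm:
  dr:
    - [0,0,0.007]
    - [0,0,0]
    - [0,0,0]
    - [0,0,0]
    - [0,0,0]
    - [0,0,0]
    - [0,0,0]
    - [0,0,0]
    - [0,0,0]
    - [0,0,0]
    - [0,0,0]
    - [0,0,0]
    - [0,0,0]
    - [0,0,0]
  delta_pos:
    - [0.4,-0.6,30]
    - [0,0,25]
    - [0,0,15]
    - [0,0,0]
    - [0,0,0]
    - [0,0,0]
    - [0,0,0]
    - [0,0,0]
    - [0,0,0]
    - [0,0,0]
    - [0,0,0]
    - [0,0,0]
    - [0,0,0]
    - [0,0,0]
  fingers: [85,85,85,85,40,25,8,8,8,8,8,8,8,8]
  force: 90

```text
time: 20.5
ee_pos: [480.2, 407.9, 52.1]
tool_rot: [[-0.096, 0.995, 0.001], [0.995, 0.096, 0.001], [0.001, 0.001, -1.0]]
force: [-0.1, -1.7, 5.8]
grip_width: 10.2
```

```bash
python3 - <<'E'
from h import *
go(480.4,406.5,52,95.6)
s=snap('wrist','w20')
E
```

```text
at [480.2 407.9  52.1] yaw 95.49 delta [-1.4  0.   0.1] rows 1 each [-1.4  0.   0.1] dz -0.002 F [-0.1 -1.7  5.8] w 10.2 t 20.5
```

View pics/w20.png

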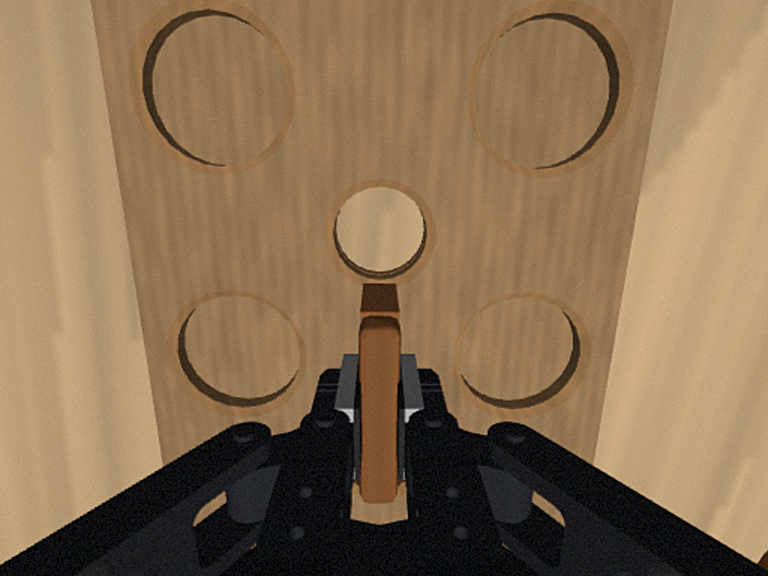

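Emit:
jog_arm:
  dr:
    - [0,0,0]
    - [0,0,0]
    - [0,0,0]
    - [0,0,0]
    - [0,0,0]
    - [0,0,0]
    - [0,0,0]
    - [0,0,0]
    - [0,0,0]
    - [0,0,0]
  delta_pos:
    - [0,0,-3]
    - [0,0,-7]
    - [0,0,-20]
    - [0,0,-30]
    - [0,0,-30]
    - [0,0,-30]
    - [0,0,-30]
    - [0,0,-25]
    - [0,0,0]
    - [0,0,0]
  fingers: [8,8,8,8,8,8,8,8,8,8]

```text
time: 21.55
ee_pos: [479.4, 407.5, 225.3]
tool_rot: [[-0.096, 0.995, -0.001], [0.995, 0.096, -0.0], [-0.0, -0.001, -1.0]]
force: [-0.5, -0.6, -9.2]
grip_width: 10.1
```

```bash
python3 - <<'E'
from h import *
go(598,7,225,95.84)
s=snap('wrist','w21');snap('scene','s21')
q=cloud(s).reshape(-1,3);o=manip.get_obs();p=o['ee_pos'];d=(q-p)@np.array(o['tool_rot'])
print(d.shape)
m=(d[:,2]>25)&(d[:,2]<55)&(np.abs(d[:,1])<80)&(np.abs(d[:,0])<140)
A=np.c_[d[m][:,:2],np.ones(m.sum())]; 
z=d[m][:,2]
for i in range(3):
    c,*_=np.linalg.lstsq(A,z,rcond=None); r=abs(A@c-z); k=r<2; A,z=A[k],z[k]
print('deck plane slope',c.round(4),len(z))
E
```

```text
at [479.4 407.5 225.3] yaw 95.51 delta [-4.10e+02  7.96e+01  4.00e-01] rows 10 each [-41.   8.   0.] dz -0.006 F [-0.5 -0.6 -9.2] w 10.1 t 21.6
(196608, 3)
deck plane slope [ 9.00000e-04 -1.50000e-03  3.67498e+01] 7109
```

View pics/w21.png

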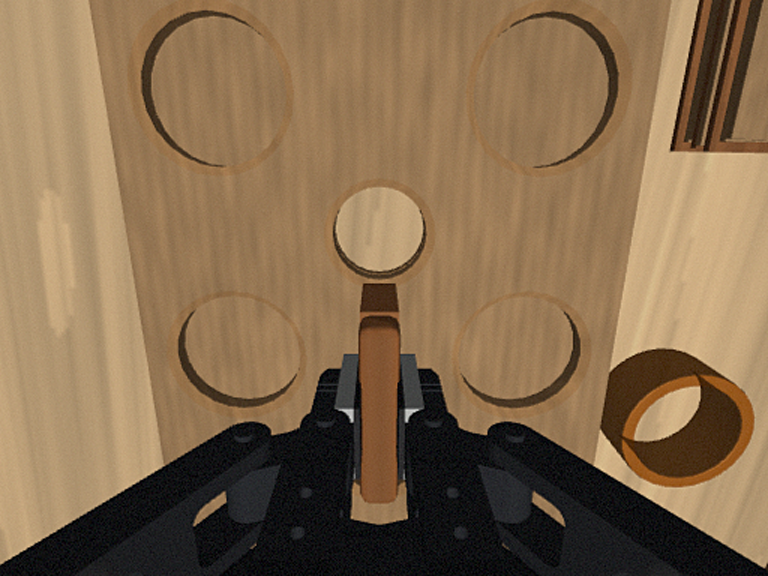

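View pics/s21.png

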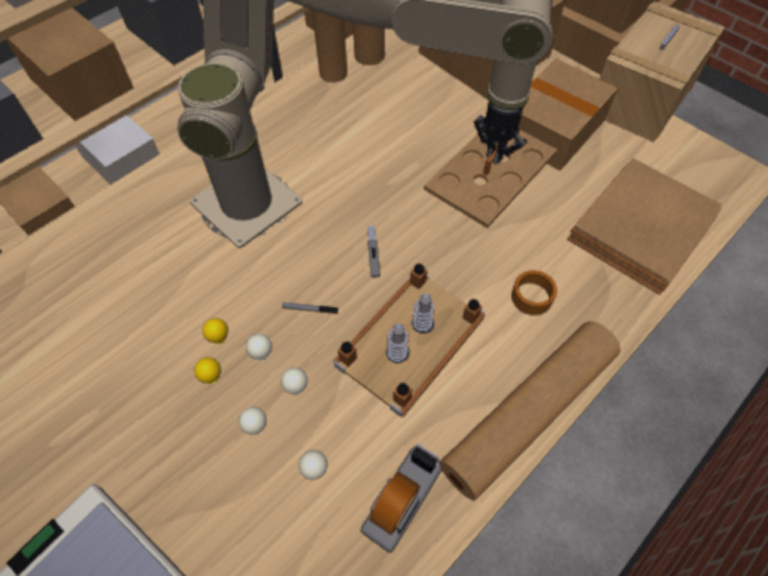

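```bash
python3 - <<'E'
from h import *
s=load('w21');o=manip.get_obs();p=np.array(o['ee_pos']);R=np.array(o['tool_rot'])
w=onz(s,380/1.5,231/1.5,p[2]-36.7); print('hole in tool',((w-p)@R).round(1))
print('rim width',(onz(s,333/1.5,231/1.5,p[2]-36.7)-onz(s,427/1.5,231/1.5,p[2]-36.7)).round(1))
q=cloud(s).reshape(-1,3);d=(q-p)@R; t=d[(d[:,2]<-3)&(d[:,2]>-15)&(abs(d[:,0])<40)&(abs(d[:,1])<7)]
print(len(t),cv2.minAreaRect(t[:,:2].astype(np.float32)),t.min(0),t.max(0))
E
```

```text
hole in tool [47.9  1.1 36.6]
rim width [-33.6  -3.2   0. ]
3152 ((-0.6485023498535156, -0.008704662322998047), (60.40721130371094, 13.964547157287598), 0.028243334963917732) [-30.8515609   -6.98513429 -14.95382639] [29.55622783  6.97947481 -3.04498587]
```

Emit:
jog_arm:
  dr:
    - [0,0,0]
    - [0,0,0]
    - [0,0,0]
    - [0,0,0]
    - [0,0,0]
    - [0,0,0]
    - [0,0,0]
    - [0,0,0]
    - [0,0,0]
    - [0,0,0]
    - [0,0,0]
    - [0,0,0]
    - [0,0,0]
    - [0,0,0]
    - [0,0,-0.006]
    - [0,0,0]
    - [0,0,0]
    - [0,0,0]
  delta_pos:
    - [-29.3,5.7,0]
    - [-29.3,5.7,0]
    - [-29.3,5.7,0]
    - [-29.3,5.7,0]
    - [-29.3,5.7,0]
    - [-29.3,5.7,0]
    - [-29.3,5.7,0]
    - [-29.3,5.7,0]
    - [-29.3,5.7,0]
    - [-29.3,5.7,0]
    - [-29.3,5.7,0]
    - [-29.3,5.7,0]
    - [-29.3,5.7,0]
    - [-29.3,5.7,0]
    - [0,0,0]
    - [0,0,0]
    - [0,0,0]
    - [0,0,0]
  fingers: [8,8,8,8,8,8,8,8,8,8,8,8,8,8,8,8,8,8]

```text
time: 23.45
ee_pos: [597.9, 7.9, 225.5]
tool_rot: [[-0.103, 0.995, -0.001], [0.995, 0.103, 0.0], [0.0, -0.001, -1.0]]
force: [-0.6, -0.2, -7.1]
grip_width: 10.2
```

```bash
python3 - <<'E'
from h import *
go(598,6.7,205,95.84)
s=snap('wrist','w22')
q=cloud(s).reshape(-1,3); m=(q[:,2]>142.5)&(q[:,2]<149)&(np.hypot(q[:,0]-593,q[:,1]-54)<15)
if m.sum(): print(m.sum(),q[m].min(0),q[m].max(0))
i=cv2.imread('pics/w22.png')[120:320,230:530]; cv2.imwrite('pics/w22c.png',cv2.resize(i,None,fx=2.5,fy=2.5,interpolation=cv2.INTER_CUBIC))
E
```

```text
at [597.9   7.9 225.5] yaw 95.9 delta [-1.3 -0.  20.5] rows 1 each [-1.3 -0.  20.5] dz 0.001 F [-0.6 -0.2 -7.1] w 10.2 t 23.4
369 [585.44622594  47.33799732 142.54910395] [600.58475397  62.05804388 147.11638236]
```

View pics/w22c.png

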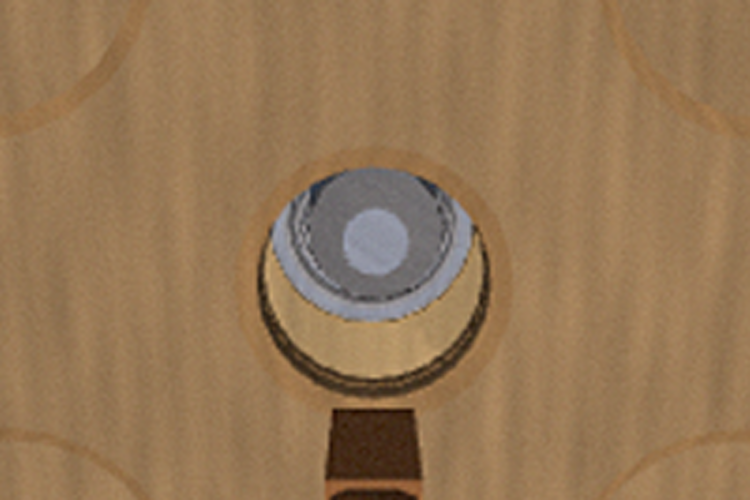

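Emit:
jog_arm:
  dr:
    - [0,0,0]
    - [0,0,0]
    - [0,0,0]
    - [0,0,0]
    - [0,0,0]
    - [0,0,0]
    - [0,0,0]
    - [0,0,0]
    - [0,0,0]
  delta_pos:
    - [-1.1,-0.5,5]
    - [0,0,6]
    - [0,0,6]
    - [0,0,6]
    - [0,0,6]
    - [0,0,6]
    - [0,0,6]
    - [0,0,0]
    - [0,0,0]
  fingers: [8,8,8,8,8,8,8,8,8]

```text
time: 24.4
ee_pos: [598.0, 5.8, 185.1]
tool_rot: [[-0.102, 0.995, -0.0], [0.995, 0.102, 0.0], [0.0, -0.0, -1.0]]
force: [-0.5, 0.4, -6.9]
grip_width: 10.3
```

```bash
python3 - <<'E'
from h import *
go(597.5,6.7,150,95.84)
s=snap('wrist','w23')
s=snap('scene','s23')
E
```

```text
at [598.    5.8 185.1] yaw 95.84 delta [ 0.9 -0.4 35.1] rows 1 each [ 0.9 -0.4 35.1] dz 0.0 F [-0.5  0.4 -6.9] w 10.3 t 24.4
```

View pics/w23.png

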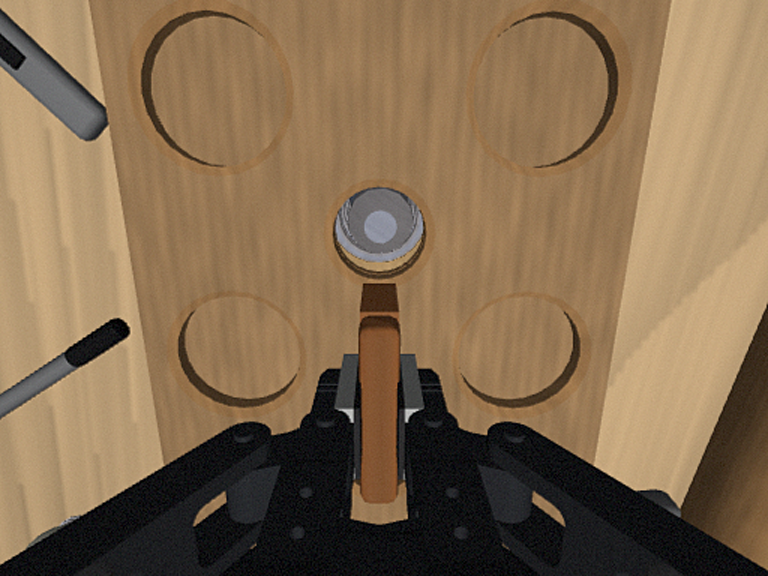

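View pics/s23.png

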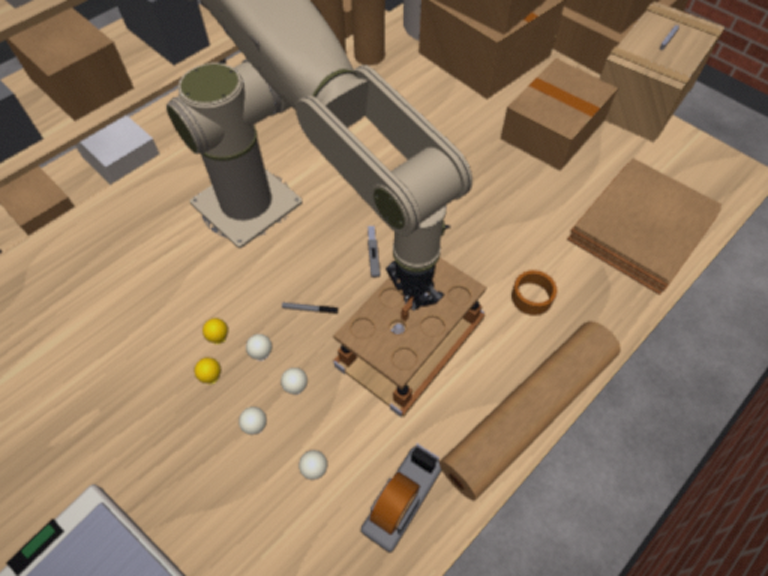

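Both rods line up with the holes (front tip at 380,227 inside the hole). Lowering onto the springs.

Emit:
jog_arm:
  dr:
    - [0,0,0]
    - [0,0,0]
    - [0,0,0]
    - [0,0,0]
    - [0,0,0]
    - [0,0,0]
    - [0,0,0]
    - [0,0,0]
    - [0,0,0]
  delta_pos:
    - [0.6,0,5]
    - [0,0,5]
    - [0,0,5]
    - [0,0,5]
    - [0,0,5]
    - [0,0,4]
    - [0,0,4]
    - [0,0,0]
    - [0,0,0]
  fingers: [8,8,8,8,8,8,8,8,8]

```text
time: 25.4
ee_pos: [598.2, 6.4, 152.6]
tool_rot: [[-0.102, 0.995, 0.0], [0.995, 0.102, -0.0], [-0.0, 0.0, -1.0]]
force: [-0.9, 0.9, -6.3]
grip_width: 10.1
```

```bash
python3 - <<'E'
from h import *
go(597.5,6.7,150,95.84)
s=snap('wrist','w24')
E
```

```text
at [598.2   6.4 152.6] yaw 95.84 delta [ 0.3 -0.6  2.6] rows 1 each [ 0.3 -0.6  2.6] dz 0.0 F [-0.9  0.9 -6.3] w 10.1 t 25.4
```

View pics/w24.png

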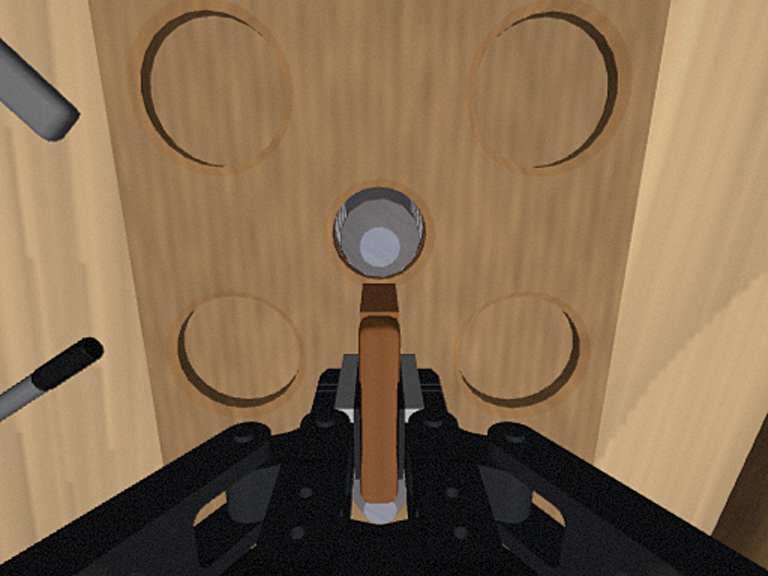

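Emit:
jog_arm:
  dr:
    - [0,0,0]
    - [0,0,0]
    - [0,0,0]
    - [0,0,0]
    - [0,0,0]
    - [0,0,0]
    - [0,0,0]
    - [0,0,0]
    - [0,0,0]
  delta_pos:
    - [0,0,2]
    - [0,0,2]
    - [0,0,0]
    - [0,0,0]
    - [0,0,0]
    - [0,0,0]
    - [0,0,0]
    - [0,0,0]
    - [0,0,0]
  fingers: [8,8,8,8,20,40,70,80,80]

```text
time: 26.35
ee_pos: [598.1, 6.4, 148.3]
tool_rot: [[-0.102, 0.995, 0.0], [0.995, 0.102, -0.0], [-0.0, 0.0, -1.0]]
force: [0.1, -0.1, 0.8]
grip_width: 77.1
```

```bash
python3 - <<'E'
from h import *
go(597.5,6.7,150,95.84)
s=snap('wrist','w25')
E
```

```text
at [598.1   6.4 148.3] yaw 95.84 delta [ 0.3 -0.6 -1.7] rows 1 each [ 0.3 -0.6 -1.7] dz 0.0 F [ 0.1 -0.1  0.8] w 77.1 t 26.4
```

View pics/w25.png

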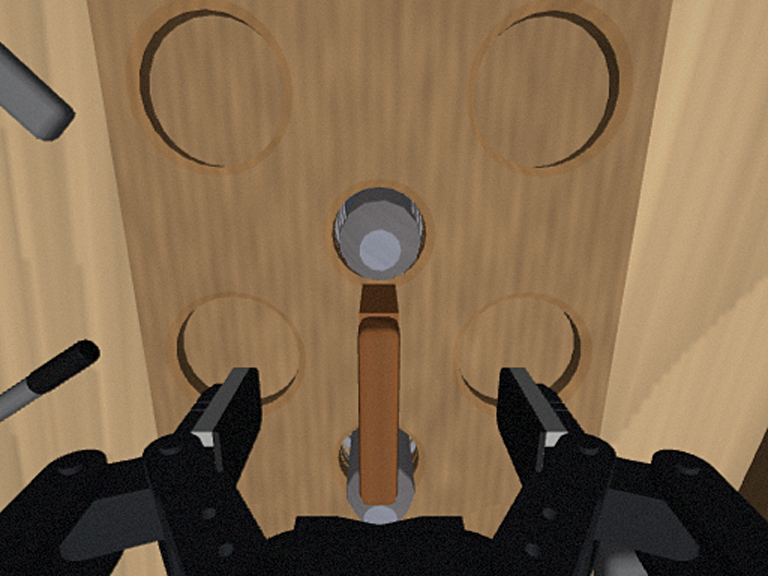

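Emit:
jog_arm:
  dr:
    - [0,0,0]
    - [0,0,0]
    - [0,0,0]
    - [0,0,0]
    - [0,0,0]
    - [0,0,0]
    - [0,0,0]
  delta_pos:
    - [0,0,-20]
    - [0,0,-40]
    - [0,0,-45]
    - [-5,0,-45]
    - [-35,0,0]
    - [0,0,0]
    - [0,0,0]
  fingers: [80,85,85,85,85,85,85]

```text
time: 27.1
ee_pos: [602.0, -33.9, 298.0]
tool_rot: [[-0.1, 0.995, -0.0], [0.995, 0.1, 0.0], [0.0, -0.0, -1.0]]
force: [-0.5, 1.0, -0.8]
grip_width: 84.9
```

```bash
cat >> h.py <<'E'
def tray(s):
    q=cloud(s).reshape(-1,3)
    m=(q[:,2]>98)&(q[:,2]<125)&(np.abs(q[:,0]-598)<105)&(np.abs(q[:,1]-7)<165)
    A=np.c_[q[m][:,:2]-[598,6.7],np.ones(m.sum())];z=q[m][:,2];Q=q[m]
    for i in range(5):
        c,*_=np.linalg.lstsq(A,z,rcond=None);k=(A@c-z)<(2.0);k&=(abs(A@c-z)<6-i);A,z,Q=A[k],z[k],Q[k]
    print('deck z at ctr',c[2].round(1),'slope',c[:2].round(4),len(z))
    h=q[(q[:,2]>152)&(q[:,2]<166)&(np.hypot(q[:,0]-598,q[:,1]-7)<40)]
    print('handle',len(h),cv2.minAreaRect(h[:,:2].astype(np.float32)),np.median(h[:,2]))
    print('deck rect',cv2.minAreaRect(Q[:,:2].astype(np.float32)))
E
python3 - <<'E'
from h import *
go(597.5,6.7,150,95.84)
s=snap('wrist','w26');tray(s)
s=snap('top','t26');tray(s)
s=snap('scene','s26');tray(s)
E
```

```text
at [602.  -33.9 298. ] yaw 95.76 delta [ 40.8  -0.3 148. ] rows 4 each [10.2 -0.1 37. ] dz -0.001 F [-0.5  1.  -0.8] w 84.9 t 27.1
deck z at ctr 112.2 slope [-0.0001 -0.0007] 33040
handle 944 ((597.5419921875, 5.15492057800293), (11.685284614562988, 58.681278228759766), 5.946868419647217) 156.91673466376395
deck rect ((599.1386108398438, -8.88995361328125), (180.76246643066406, 268.210205078125), 5.765405654907227)
deck z at ctr 112.1 slope [-0.0025  0.    ] 1573
handle 91 ((597.6849975585938, 4.197851181030273), (11.581533432006836, 58.947017669677734), 6.703373908996582) 156.01383928245548
deck rect ((598.34716796875, 4.4938812255859375), (180.227294921875, 295.06103515625), 5.706511497497559)
deck z at ctr 111.8 slope [0.0023 0.0003] 1771
handle 53 ((601.3181762695312, 3.053377151489258), (11.897494316101074, 56.14326858520508), 7.960187911987305) 155.79945165523895
deck rect ((600.2887573242188, 4.5679779052734375), (180.36740112304688, 296.3532409667969), 5.651381492614746)
```

View pics/w26.png

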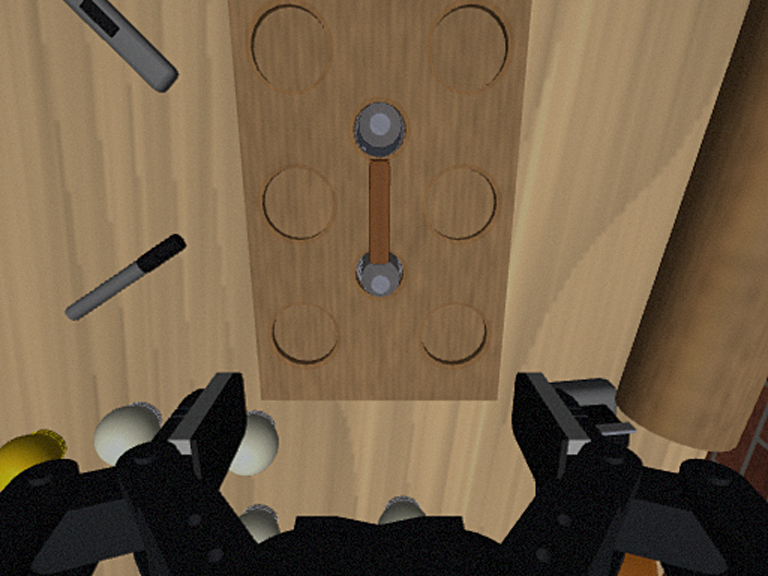

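View pics/s26.png

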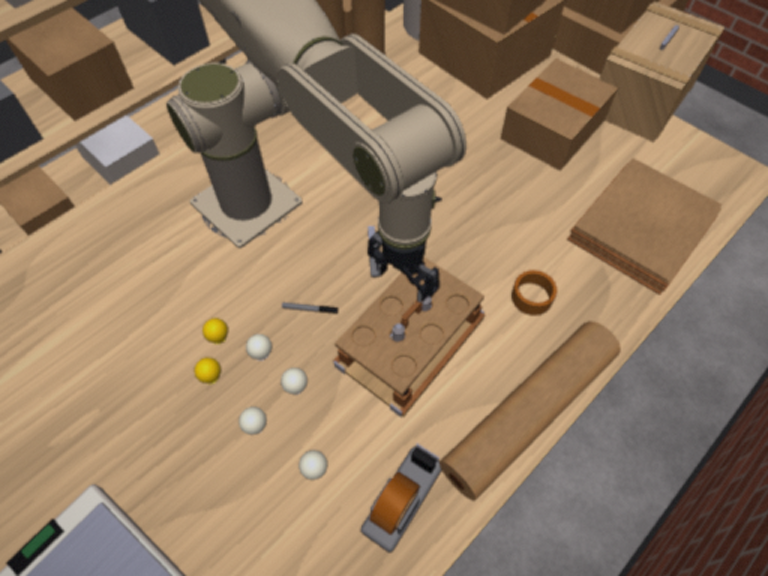

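The tray floats level (deck 112.2, so underside ≈97; tilt <0.3°). One globe has been knocked, so I'll re-measure them all.

```bash
cat >> h.py <<'E'
def globes(s,zc=30,vmin=90,minn=60):
    from scipy.optimize import least_squares
    P=cloud(s);hsv=cv2.cvtColor(s['pixels'],cv2.COLOR_RGB2HSV)
    m=(s['depth']>0)&(hsv[...,1]<60)&(hsv[...,2]>vmin)&(P[...,2]>zc-5)&(P[...,2]<zc+36)&(P[...,0]>300)
    k,l=cv2.connectedComponents(m.astype(np.uint8))
    for i in range(1,k):
        q=P[l==i]
        if len(q)<minn: continue
        c=q.mean(0)
        r=least_squares(lambda c:np.linalg.norm(q-c,axis=1)-29,[c[0],c[1],zc],loss='soft_l1')
        if abs(r.fun).mean()<2.5: print('sphere',len(q),r.x.round(1),abs(r.fun).mean().round(2))
E
python3 - <<'E'
from h import *
globes(load('t26'));print();globes(load('s26'),vmin=120)
s=load('w26')
for n,u,v in [('p4',453,334),('p1',305,334),('p2',299,204),('p5',461,204)]: print(n,onz(s,u/1.5,v/1.5,112.2).round(1))
a=np.radians(5.8);R=np.array([[np.cos(a),-np.sin(a)],[np.sin(a),np.cos(a)]])
for n,p in dict(p1=(-55,-95),p2=(-55,0),p3=(-55,95),p4=(55,-95),p5=(55,0),p6=(55,95)).items(): print(n,(R@p+[597.7,5.3]).round(1))
E
```

```text
sphere 185 [ 659.2 -344.5   30. ] 1.35
sphere 202 [ 500.4 -372.1   30.2] 1.34
sphere 205 [ 493.9 -252.1   30. ] 1.2
sphere 217 [ 375.1 -253.8   30.4] 1.21

sphere 222 [ 377.4 -253.2   29.7] 1.52
sphere 236 [ 496.2 -252.    29.7] 1.46
sphere 253 [ 502.8 -371.8   29.5] 1.43
sphere 280 [ 662.  -343.7   29.5] 1.36
p4 [660.9 -82.6 112.2]
p1 [553.6 -93.5 112.2]
p2 [ 5.446e+02 -1.000e-01  1.122e+02]
p5 [652.3  10.7 112.2]
p1 [552.6 -94.8]
p2 [ 5.43e+02 -3.00e-01]
p3 [533.4  94.3]
p4 [662.  -83.7]
p5 [652.4  10.9]
p6 [642.8 105.4]
```

Emit:
jog_arm:
  dr:
    - [0,0,0]
    - [0,0,0]
    - [0,0,0]
    - [0,0,0]
    - [0,0,0]
    - [0,0,0]
    - [0,0,0]
    - [0,0,0]
    - [0,0,0]
    - [0,0,0]
    - [0,0,0]
  delta_pos:
    - [-30,-21,0]
    - [-30,-21,0]
    - [-30,-21,0]
    - [-30,-21,0]
    - [-30,-21,0]
    - [-30,-21,0]
    - [0,0,30]
    - [0,0,40]
    - [0,0,40]
    - [0,0,0]
    - [0,0,0]
  fingers: [85,85,85,85,85,85,85,85,85,85,85]
  force: 20

```text
time: 28.35
ee_pos: [494.7, -224.4, 188.0]
tool_rot: [[-0.103, 0.995, -0.002], [0.995, 0.103, 0.001], [0.001, -0.002, -1.0]]
force: [-0.7, -0.6, 1.4]
grip_width: 84.9
```

```bash
python3 - <<'E'
from h import *
s=snap('wrist','w27');globes(s,vmin=110,minn=300)
go(495,-252,37,95.84)
E
```

```text
sphere 2318 [ 374.5 -253.7   31.1] 0.44
sphere 2232 [ 493.6 -252.1   31.1] 0.42
sphere 1603 [ 500.  -372.    31.2] 0.46
at [ 495.8 -225.1  190. ] yaw 95.88 delta [-26.6  -3.8 153. ] rows 4 each [-6.6 -0.9 38.3] dz 0.001 F [ 0.5  0.7 -0.5] w 84.9 t 28.4
```

View pics/w27.png

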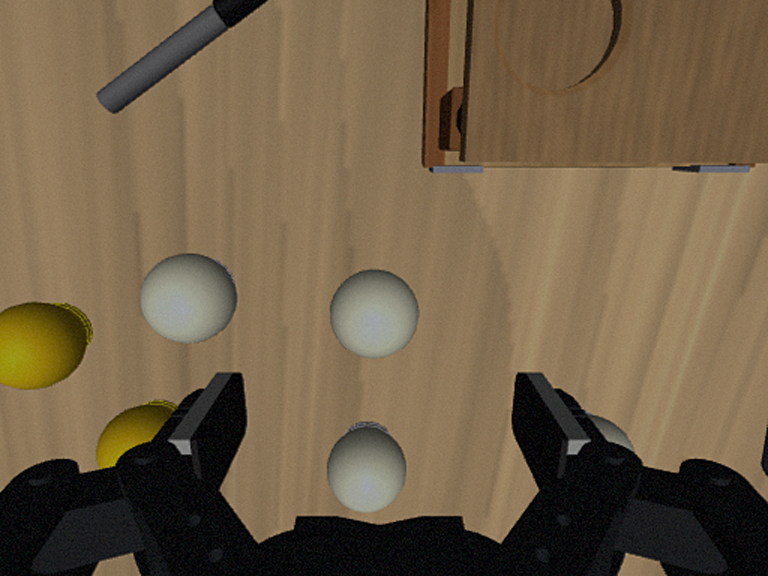

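Emit:
jog_arm:
  dr:
    - [0,0,0]
    - [0,0,0]
    - [0,0,0]
    - [0,0,0]
    - [0,0,0]
    - [0,0,0]
  delta_pos:
    - [-26.7,-4.5,0]
    - [0,0,35]
    - [0,0,35]
    - [0,0,20]
    - [0,0,0]
    - [0,0,0]
  fingers: [85,85,85,85,85,85]

```text
time: 29.0
ee_pos: [494.8, -253.0, 100.9]
tool_rot: [[-0.102, 0.995, 0.003], [0.995, 0.102, -0.002], [-0.002, 0.002, -1.0]]
force: [-0.3, -0.7, 0.2]
grip_width: 85.0
```

```bash
python3 - <<'E'
from h import *
s=snap('wrist','w28');globes(s,vmin=110,minn=300)
go(493.8,-252.1,37,95.84)
E
```

```text
sphere 308 [ 5.350e+02 -1.607e+02 -2.000e-01] 1.07
sphere 5036 [ 374.4 -253.6   31.1] 0.45
sphere 4693 [ 493.5 -252.    31.1] 0.38
at [ 495.3 -253.2  101.5] yaw 95.86 delta [ 1.5 -1.6 64.5] rows 2 each [ 0.7 -0.8 32.3] dz 0.0 F [-0.2  0.7 -0.1] w 85.3 t 29.1
```

Emit:
jog_arm:
  dr:
    - [0,0,0]
    - [0,0,0]
    - [0,0,0]
    - [0,0,0]
    - [0,0,0]
    - [0,0,0]
    - [0,0,0]
    - [0,0,0]
    - [0,0,0]
    - [0,0,0]
    - [0,0,0]
    - [0,0,0]
  delta_pos:
    - [1.2,-1.5,20]
    - [0,0,20]
    - [0,0,15]
    - [0,0,9]
    - [0,0,0]
    - [0,0,0]
    - [0,0,0]
    - [0,0,0]
    - [0,0,0]
    - [0,0,0]
    - [0,0,0]
    - [0,0,0]
  fingers: [85,85,85,85,85,85,70,64,58,52,50,50]
  force: 20

```text
time: 30.25
ee_pos: [492.3, -251.5, 35.3]
tool_rot: [[-0.102, 0.995, 0.001], [0.995, 0.102, -0.001], [-0.001, 0.001, -1.0]]
force: [-0.7, 2.1, 6.1]
grip_width: 56.9
```

```bash
python3 - <<'E'
from h import *
go(493.8,-252.1,37,95.84)
s=snap('wrist','w29')
E
```

```text
at [ 492.3 -251.5   35.3] yaw 95.85 delta [-0.7  1.4 -1.7] rows 1 each [-0.7  1.4 -1.7] dz 0.0 F [-0.7  2.1  6.1] w 56.9 t 30.2
```

View pics/w29.png

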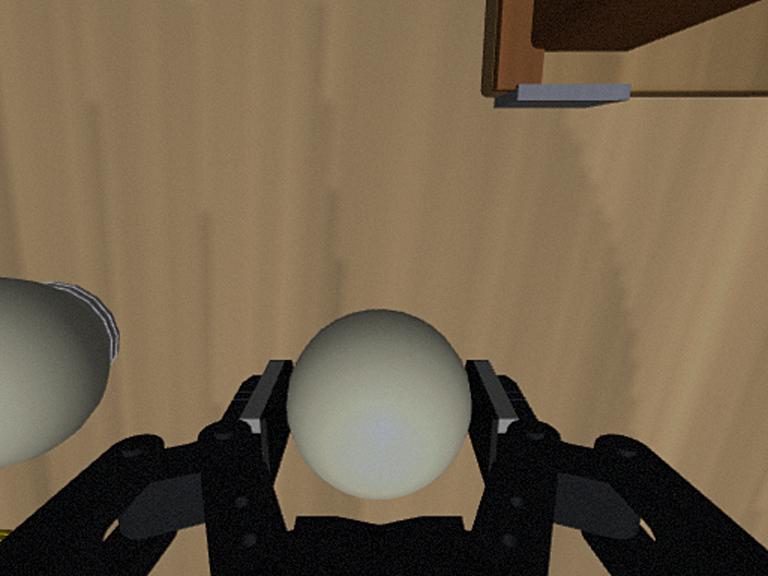

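Emit:
jog_arm:
  dr:
    - [0,0,0]
    - [0,0,0]
    - [0,0,0]
    - [0,0,0]
    - [0,0,0]
    - [0,0,0]
    - [0,0,0]
    - [0,0,0]
    - [0,0,0]
    - [0,0,0]
    - [0,0,0]
    - [0,0,0]
    - [0,0,0]
    - [0,0,0]
    - [0,0,0]
  delta_pos:
    - [0,0,-2]
    - [0,0,-8]
    - [0,0,-20]
    - [0,0,-35]
    - [0,0,-40]
    - [0,0,-40]
    - [0,0,-30]
    - [35,7.9,0]
    - [35,7.9,0]
    - [35,7.9,0]
    - [35,7.9,0]
    - [35,7.9,0]
    - [35,7.9,0]
    - [35,7.9,0]
    - [0,0,0]
  fingers: [50,50,50,50,50,50,50,50,50,50,50,50,50,50,50]

```text
time: 31.8
ee_pos: [521.8, 2.0, 209.7]
tool_rot: [[-0.106, 0.994, 0.0], [0.994, 0.106, 0.002], [0.002, 0.0, -1.0]]
force: [0.2, -0.5, -0.5]
grip_width: 56.7
```

Emit:
jog_arm:
  dr:
    - [0,0,0]
    - [0,0,0]
  delta_pos:
    - [0,0,0]
    - [0,0,0]
  fingers: [50,50]

```text
time: 32.0
ee_pos: [521.7, -2.6, 209.5]
tool_rot: [[-0.102, 0.995, 0.0], [0.995, 0.102, -0.0], [-0.0, -0.0, -1.0]]
force: [-0.1, 0.0, -0.3]
grip_width: 56.6
```

```bash
python3 - <<'E'
from h import *
go(533.8,95.5,150,95.84)
s=snap('wrist','w30'); p=np.array(manip.get_obs()['ee_pos'])
globes(s,zc=p[2]-5,vmin=110,minn=1000)
E
```

```text
at [521.7  -2.6 209.5] yaw 95.83 delta [96.3 22.  59.4] rows 3 each [32.1  7.3 19.8] dz -0.0 F [-0.1  0.  -0.3] w 56.6 t 32.0
sphere 10810 [521.3  -3.2 205.3] 0.37
```

View pics/w30.png

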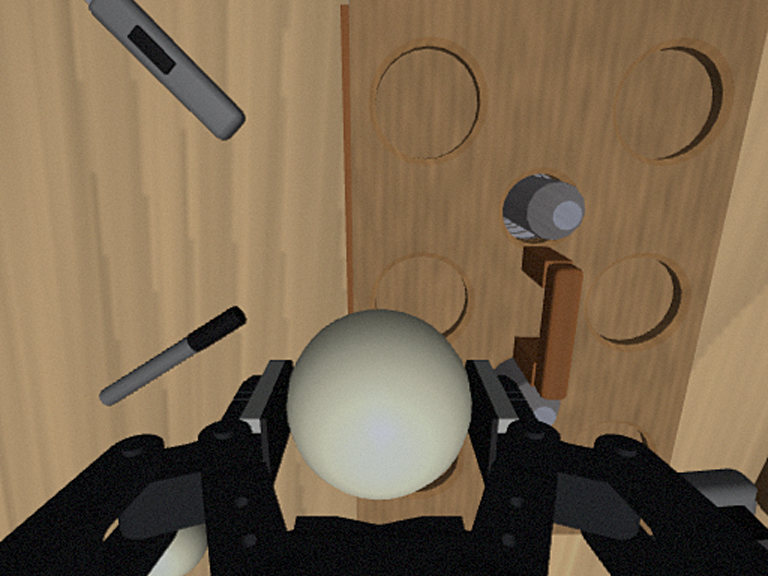

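```bash
python3 - <<'E'
from h import *
s=load('w30');tray(s)
for n,u,v in [('p3',429.5,100.5),('p6',673,102)]: print(n,onz(s,u/1.5,v/1.5,112.2).round(1))
E
```

```text
deck z at ctr 112.3 slope [-0.     -0.0006] 46392
handle 1779 ((597.1215209960938, 5.070684432983398), (11.949474334716797, 59.67713928222656), 5.639276027679443) 156.92976923353683
deck rect ((598.8236694335938, -1.3567962646484375), (180.92884826660156, 284.8475341796875), 5.701155185699463)
p3 [534.3  95.  112.2]
p6 [643.1 105.5 112.2]
```

Emit:
jog_arm:
  dr:
    - [0,0,0]
    - [0,0,0]
    - [0,0,0]
    - [0,0,0]
    - [0,0,0]
    - [0,0,0]
    - [0,0,0]
    - [0,0,0]
  delta_pos:
    - [32.1,7.5,0]
    - [32.1,7.5,0]
    - [32,7.4,0]
    - [0,0,25]
    - [0,0,20]
    - [0,0,14]
    - [0,0,0]
    - [0,0,0]
  fingers: [50,50,50,50,50,50,50,50]

```text
time: 32.85
ee_pos: [534.5, 95.4, 150.6]
tool_rot: [[-0.101, 0.995, -0.0], [0.995, 0.101, -0.0], [-0.0, -0.0, -1.0]]
force: [-0.4, 0.2, 0.2]
grip_width: 56.8
```

```bash
python3 - <<'E'
from h import *
go(534.2,95.4,137,95.84)
s=snap('wrist','w31'); p=np.array(manip.get_obs()['ee_pos'])
globes(s,zc=p[2]-5,vmin=110,minn=1000)
E
```

```text
at [534.5  95.4 150.6] yaw 95.77 delta [ 0.  -0.3 13.6] rows 1 each [ 0.  -0.3 13.6] dz -0.001 F [-0.4  0.2  0.2] w 56.8 t 32.9
sphere 10475 [534.1  94.7 146.4] 0.37
```

View pics/w31.png

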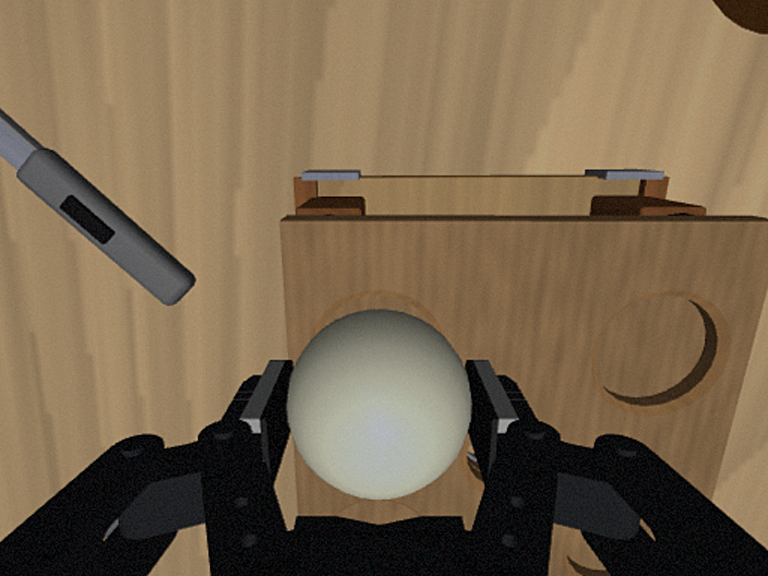

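Emit:
jog_arm:
  dr:
    - [0,0,0]
    - [0,0,0]
    - [0,0,0]
    - [0,0,0]
    - [0,0,0]
    - [0,0,0]
    - [0,0,0]
    - [0,0,0]
  delta_pos:
    - [0,0,3]
    - [0,0,3]
    - [0,0,2]
    - [0,0,2]
    - [0,0,1.5]
    - [0,0,1]
    - [0,0,0.7]
    - [0,0,0]
  fingers: [50,50,50,50,50,50,50,50]

```text
time: 33.7
ee_pos: [534.2, 96.2, 137.1]
tool_rot: [[-0.102, 0.995, -0.0], [0.995, 0.102, 0.0], [0.0, -0.0, -1.0]]
force: [-0.0, -0.0, 0.6]
grip_width: 56.5
```

```bash
python3 - <<'E'
from h import *
go(534.2,95.4,137,95.84)
s=snap('wrist','w32'); tray(s)
E
```

```text
at [534.2  96.2 137.1] yaw 95.85 delta [-0.8 -0.1  0.1] rows 1 each [-0.8 -0.1  0.1] dz 0.0 F [-0.  -0.   0.6] w 56.5 t 33.7
deck z at ctr 112.1 slope [-0.0003 -0.0011] 34412
handle 0 ((0.0, 0.0), (0.0, 0.0), 0.0) nan
deck rect ((590.8778686523438, 77.71194458007812), (181.2687530517578, 149.32708740234375), 5.637325286865234)
  return _methods._mean(a, axis=axis, dtype=dtype,
  ret = ret.dtype.type(ret / rcount)
```

Emit:
jog_arm:
  dr:
    - [0,0,0]
    - [0,0,0]
    - [0,0,0]
    - [0,0,0]
    - [0,0,0]
    - [0,0,0]
    - [0,0,0]
    - [0,0,0]
    - [0,0,0]
    - [0,0,0]
  delta_pos:
    - [0,0,0.6]
    - [0,0,0]
    - [0,0,0]
    - [0,0,0]
    - [0,0,0]
    - [0,0,0]
    - [0,0,-10]
    - [0,0,-25]
    - [0,0,-35]
    - [0,0,0]
  fingers: [50,50,60,66,76,80,82,85,85,85]

```text
time: 34.75
ee_pos: [537.4, 96.4, 213.2]
tool_rot: [[-0.102, 0.995, 0.009], [0.995, 0.102, 0.001], [-0.0, 0.01, -1.0]]
force: [-0.1, 0.8, 0.5]
grip_width: 84.9
```

```bash
python3 - <<'E'
from h import *
go(534.2,95.4,137,95.84)
s=snap('wrist','w33'); globes(s,zc=133,vmin=110,minn=1000)
tray(s)
E
```

```text
at [537.4  96.4 213.2] yaw 95.84 delta [-0.7 -4.  76.2] rows 2 each [-0.3 -2.  38.1] dz 0.0 F [-0.1  0.8  0.5] w 84.9 t 34.8
sphere 4592 [533.9  95.5 132.7] 0.38
deck z at ctr 112.2 slope [ 0.0008 -0.0016] 28286
handle 829 ((596.6474609375, 13.318689346313477), (12.331507682800293, 45.43037414550781), 6.098469257354736) 156.7695099601419
deck rect ((593.8576049804688, 47.55085754394531), (181.1644744873047, 209.52630615234375), 5.623241901397705)
```

View pics/w33.png

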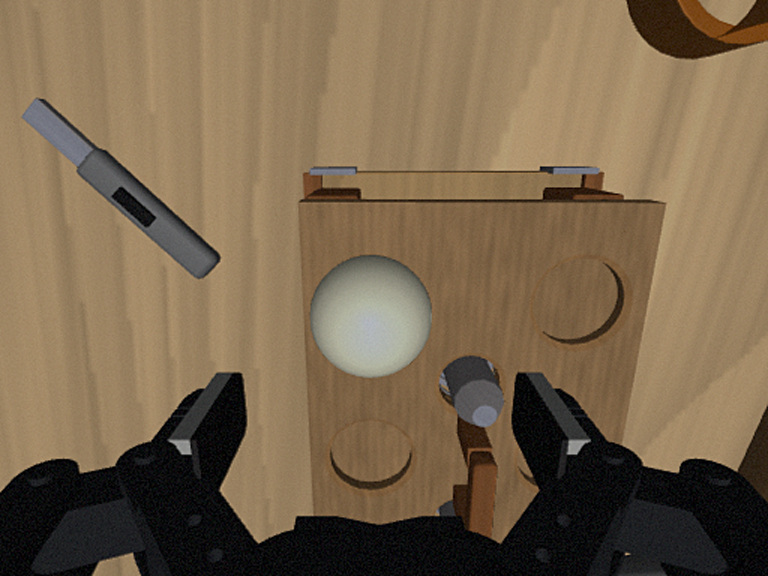

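Globe sits in pocket 3 (centre 533.9, 95.5, 132.7, so on the floor). Next, the knocked globe near (660,-344).

Emit:
jog_arm:
  dr:
    - [0,0,0]
    - [0,0,0]
    - [0,0,0]
    - [0,0,0]
    - [0,0,0]
    - [0,0,0]
    - [0,0,0]
    - [0,0,0]
    - [0,0,0]
    - [0,0,0]
    - [0,0,0]
    - [0,0,0]
    - [0,0,0]
    - [0,0,0]
  delta_pos:
    - [-38.5,7.8,0]
    - [-38.5,7.8,0]
    - [-38.5,7.8,0]
    - [-38.5,7.8,0]
    - [-38.5,7.8,0]
    - [-38.5,7.8,0]
    - [-38.5,7.8,0]
    - [-38.5,7.8,0]
    - [-38.5,7.8,0]
    - [-38.5,7.8,0]
    - [-38.5,7.8,0]
    - [0,0,20]
    - [0,0,0]
    - [0,0,0]
  fingers: [85,85,85,85,85,85,85,85,85,85,85,85,85,85]

```text
time: 36.2
ee_pos: [661.9, -315.5, 184.9]
tool_rot: [[-0.102, 0.995, -0.003], [0.995, 0.102, 0.002], [0.002, -0.003, -1.0]]
force: [-0.1, -0.2, 0.4]
grip_width: 84.6
```

```bash
python3 - <<'E'
from h import *
s=snap('wrist','w34');globes(s,vmin=110,minn=300)
go(660,-344,37,95.84)
E
```

```text
sphere 2253 [ 659.2 -344.3   31.1] 0.43
sphere 2220 [ 500.  -371.9   31.1] 0.47
at [ 662.5 -315.5  186.3] yaw 95.89 delta [-28.3  -5.3 149.3] rows 4 each [-7.1 -1.3 37.3] dz 0.001 F [0.2 0.1 0.1] w 84.9 t 36.2
```

View pics/w34.png

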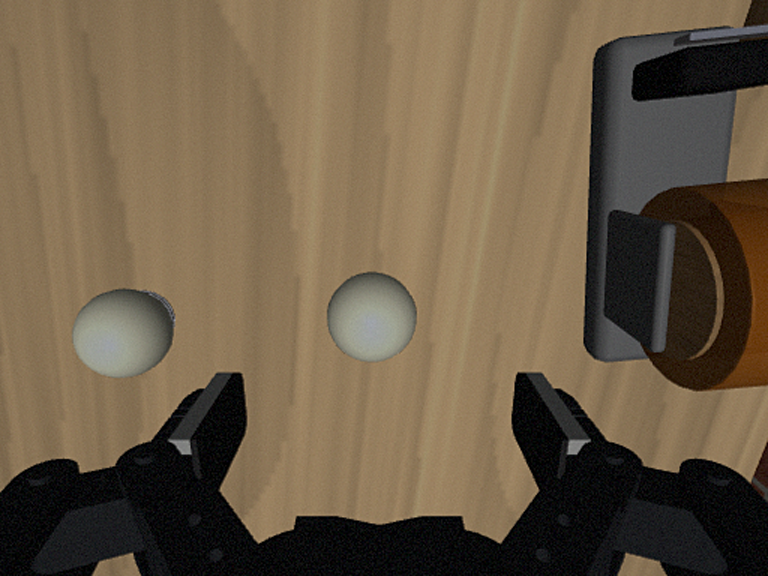

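Emit:
jog_arm:
  dr:
    - [0,0,0]
    - [0,0,0]
    - [0,0,0]
    - [0,0,0]
    - [0,0,0]
    - [0,0,0]
  delta_pos:
    - [-28.5,-6,0]
    - [0,0,35]
    - [0,0,35]
    - [0,0,20]
    - [0,0,0]
    - [0,0,0]
  fingers: [85,85,85,85,85,85]

```text
time: 36.85
ee_pos: [660.2, -344.8, 97.9]
tool_rot: [[-0.103, 0.995, 0.001], [0.995, 0.103, -0.0], [-0.0, 0.001, -1.0]]
force: [-0.4, -0.6, 0.9]
grip_width: 85.2
```

```bash
python3 - <<'E'
from h import *
s=snap('wrist','w35');globes(s,vmin=110,minn=1000)
go(659.2,-344.3,37,95.84)
E
```

```text
sphere 4550 [ 659.2 -344.2   31.1] 0.4
sphere 1969 [ 499.8 -371.9   31.2] 0.55
at [ 661.  -345.4   99.3] yaw 95.89 delta [ 1.4 -1.8 62.3] rows 2 each [ 0.7 -0.9 31.2] dz 0.001 F [ 0.9 -0.  -0.3] w 85.1 t 36.9
```

Emit:
jog_arm:
  dr:
    - [0,0,0]
    - [0,0,0]
    - [0,0,0]
    - [0,0,0]
    - [0,0,0]
    - [0,0,0]
    - [0,0,0]
    - [0,0,0]
    - [0,0,0]
    - [0,0,0]
    - [0,0,0]
    - [0,0,0]
  delta_pos:
    - [0.8,-0.7,20]
    - [0,0,20]
    - [0,0,14]
    - [0,0,7]
    - [0,0,0]
    - [0,0,0]
    - [0,0,0]
    - [0,0,0]
    - [0,0,0]
    - [0,0,0]
    - [0,0,0]
    - [0,0,0]
  fingers: [85,85,85,85,85,85,70,64,58,52,50,50]

```text
time: 38.1
ee_pos: [659.5, -345.0, 36.6]
tool_rot: [[-0.102, 0.995, 0.001], [0.995, 0.102, -0.001], [-0.001, 0.001, -1.0]]
force: [-0.1, 0.5, 6.4]
grip_width: 56.7
```

```bash
python3 - <<'E'
from h import *
go(643.2,105.6,215,95.84)
s=snap('wrist','w36'); p=np.array(manip.get_obs()['ee_pos'])
globes(s,zc=31,vmin=110,minn=5000)
E
```

```text
at [ 659.5 -345.    36.6] yaw 95.84 delta [ 449.8   29.9 -178.8] rows 11 each [ 40.9   2.7 -16.3] dz 0.0 F [-0.1  0.5  6.4] w 56.7 t 38.1
sphere 9309 [ 659.  -344.3   31.1] 0.38
```

View pics/w36.png

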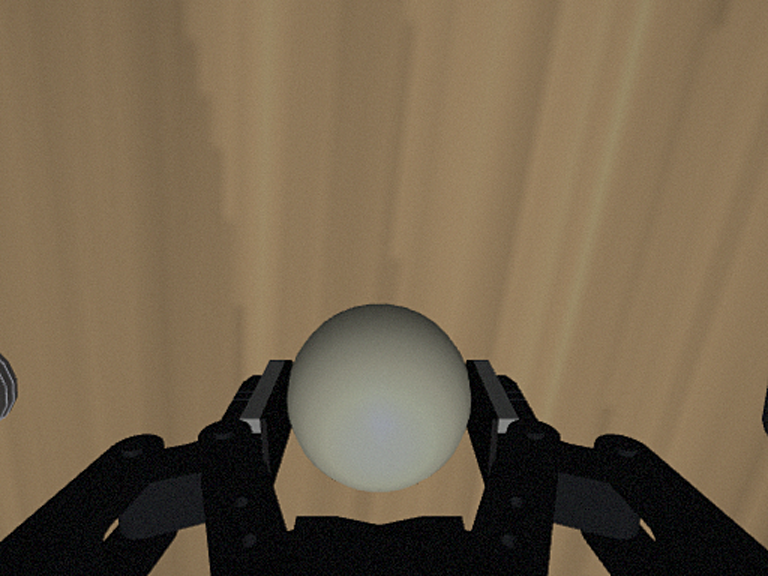

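Emit:
jog_arm:
  dr:
    - [0,0,0]
    - [0,0,0]
    - [0,0,0]
    - [0,0,0]
    - [0,0,0]
    - [0,0,0]
    - [0,0,0]
    - [0,0,0]
    - [0,0,0]
    - [0,0,0]
    - [0,0,0]
    - [0,0,0]
    - [0,0,0]
    - [0,0,0]
    - [0,0,0]
    - [0,0,0]
    - [0,0,0]
    - [0,0,0]
  delta_pos:
    - [0,0,-2]
    - [0,0,-8]
    - [0,0,-20]
    - [0,0,-35]
    - [0,0,-40]
    - [0,0,-40]
    - [0,0,-30]
    - [35,2.5,0]
    - [35,2.5,0]
    - [35,2.5,0]
    - [35,2.5,0]
    - [35,2.5,0]
    - [35,2.5,0]
    - [35,2.5,0]
    - [35,2.5,0]
    - [35,2.5,0]
    - [35,2.5,0]
    - [0,0,0]
  fingers: [50,50,50,50,50,50,50,50,50,50,50,50,50,50,50,50,50,50]

```text
time: 39.95
ee_pos: [648.1, 10.7, 212.5]
tool_rot: [[-0.106, 0.994, 0.002], [0.994, 0.106, 0.002], [0.001, 0.002, -1.0]]
force: [0.0, -0.3, -1.2]
grip_width: 56.8
```

Emit:
jog_arm:
  dr:
    - [0,0,0]
    - [0,0,0]
  delta_pos:
    - [0,0,0]
    - [0,0,0]
  fingers: [50,50]

```text
time: 40.15
ee_pos: [648.3, 5.2, 211.5]
tool_rot: [[-0.101, 0.995, 0.001], [0.995, 0.101, -0.001], [-0.001, 0.001, -1.0]]
force: [-0.3, -1.4, -0.0]
grip_width: 56.2
```

```bash
python3 - <<'E'
from h import *
go(643.2,105,150,95.84)
s=snap('wrist','w37'); p=np.array(manip.get_obs()['ee_pos'])
globes(s,zc=p[2]-5,vmin=110,minn=5000)
globes(s,zc=133,vmin=110,minn=300);tray(s)
E
```

```text
at [648.3   5.2 211.5] yaw 95.82 delta [99.9  4.9 61.4] rows 3 each [33.3  1.6 20.5] dz -0.0 F [-0.3 -1.4 -0. ] w 56.2 t 40.1
sphere 10462 [647.8   5.9 205.9] 0.37
sphere 7598 [533.8  95.6 132.5] 0.46
deck z at ctr 112.0 slope [ 0.0011 -0.0021] 41806
handle 1497 ((597.332275390625, 8.163858413696289), (12.381729125976562, 53.89296340942383), 5.505733966827393) 156.64141868160053
deck rect ((598.0365600585938, -3.073822021484375), (181.1619415283203, 279.3161926269531), 5.675625324249268)
```

View pics/w37.png

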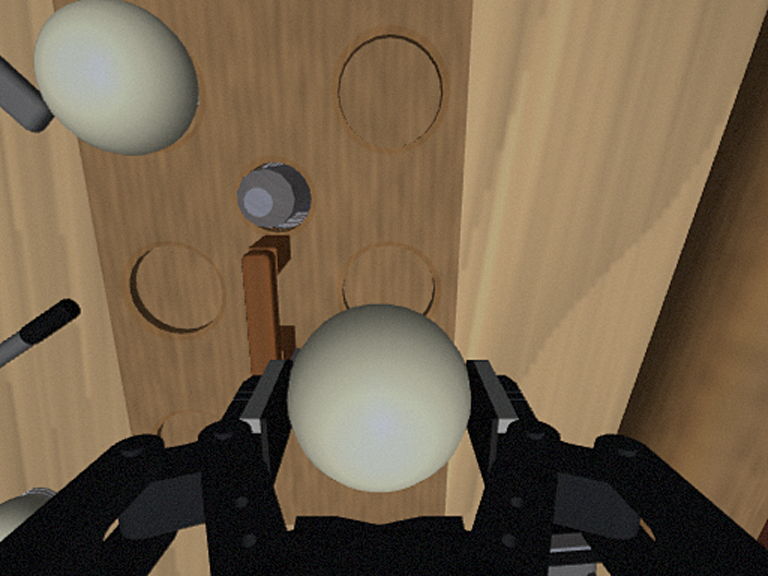

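```bash
python3 - <<'E'
from h import *
s=load('w37'); print(onz(s,390.5/1.5,89.5/1.5,112))
go(643.2,105,150,95.84)
E
```

```text
[643.13156317 105.74646037 112.        ]
at [648.3   4.9 211.2] yaw 95.78 delta [100.1   5.   61.1] rows 3 each [33.4  1.7 20.4] dz -0.001 F [-0.5  0.8 -0.5] w 56.7 t 40.2
```

Emit:
jog_arm:
  dr:
    - [0,0,0]
    - [0,0,0]
    - [0,0,0]
    - [0,0,0]
    - [0,0,0]
    - [0,0,0]
    - [0,0,0]
    - [0,0,0]
  delta_pos:
    - [33.3,1.8,0]
    - [33.3,1.8,0]
    - [33.4,1.7,0]
    - [0,0,25]
    - [0,0,20]
    - [0,0,15]
    - [0,0,0]
    - [0,0,0]
  fingers: [50,50,50,50,50,50,50,50]

```text
time: 41.0
ee_pos: [643.4, 105.2, 150.7]
tool_rot: [[-0.101, 0.995, -0.0], [0.995, 0.101, -0.0], [-0.0, -0.0, -1.0]]
force: [-0.8, -0.8, 0.1]
grip_width: 56.5
```

```bash
python3 - <<'E'
from h import *
go(643.5,104.9,138,95.84)
s=snap('wrist','w38'); p=np.array(manip.get_obs()['ee_pos'])
globes(s,zc=p[2]-5,vmin=110,minn=5000)
E
```

```text
at [643.4 105.2 150.7] yaw 95.78 delta [-0.3  0.1 12.7] rows 1 each [-0.3  0.1 12.7] dz -0.001 F [-0.8 -0.8  0.1] w 56.5 t 41.0
sphere 6944 [533.7  95.6 132.7] 0.49
sphere 10160 [642.9 105.9 145.2] 0.37
```

Emit:
jog_arm:
  dr:
    - [0,0,0]
    - [0,0,0]
    - [0,0,0]
    - [0,0,0]
    - [0,0,0]
    - [0,0,0]
    - [0,0,0]
    - [0,0,0]
    - [0,0,0]
    - [0,0,0]
    - [0,0,0]
    - [0,0,0]
    - [0,0,0]
    - [0,0,0]
    - [0,0,0]
    - [0,0,0]
    - [0,0,0]
    - [0,0,0]
  delta_pos:
    - [0,0,3]
    - [0,0,3]
    - [0,0,2]
    - [0,0,2]
    - [0,0,1.5]
    - [0,0,1]
    - [0,0,0.7]
    - [0,0,0.3]
    - [0,0,0]
    - [0,0,0]
    - [0,0,0]
    - [0,0,0]
    - [0,0,0]
    - [0,0,0]
    - [0,0,-10]
    - [0,0,-25]
    - [0,0,-35]
    - [0,0,0]
  fingers: [50,50,50,50,50,50,50,50,50,50,60,66,76,80,82,85,85,85]

```text
time: 42.85
ee_pos: [646.4, 106.3, 214.6]
tool_rot: [[-0.102, 0.995, 0.01], [0.995, 0.102, 0.001], [-0.0, 0.01, -1.0]]
force: [1.8, -0.4, 1.2]
grip_width: 85.3
```

```bash
python3 - <<'E'
from h import *
go(375,-225,213,95.84)
s=snap('wrist','w39'); globes(s,zc=133,vmin=110,minn=1000)
tray(s)
E
```

```text
at [646.4 106.3 214.6] yaw 95.85 delta [-302.  -303.7   -1.5] rows 10 each [-30.2 -30.4  -0.1] dz 0.0 F [ 1.8 -0.4  1.2] w 85.3 t 42.9
sphere 4411 [642.7 106.9 132.2] 0.39
sphere 4583 [533.9  95.7 132.3] 0.44
deck z at ctr 111.8 slope [ 0.     -0.0038] 25950
handle 914 ((597.0928344726562, 11.137224197387695), (12.540205001831055, 49.0463752746582), 5.907861232757568) 156.39190778993515
deck rect ((592.9324951171875, 51.53800582885742), (180.61239624023438, 201.32534790039062), 5.749358654022217)
```

View pics/w39.png

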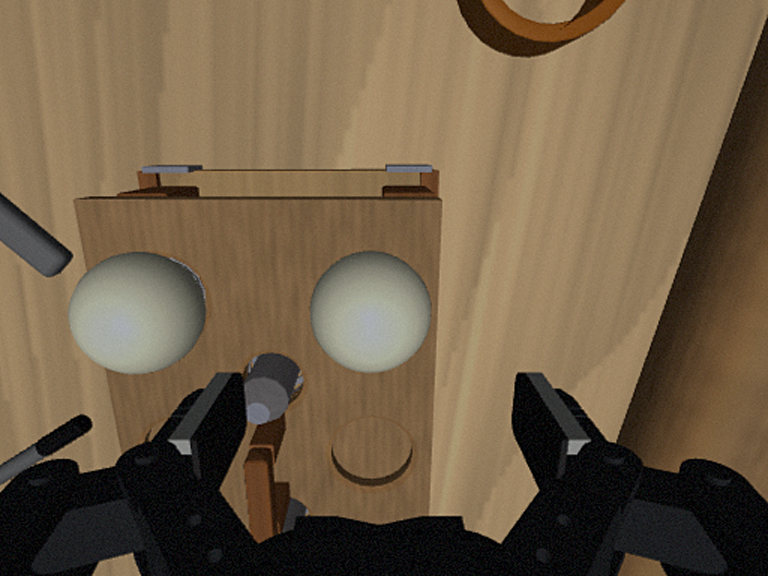

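Emit:
jog_arm:
  dr:
    - [0,0,0]
    - [0,0,0]
    - [0,0,0]
    - [0,0,0]
    - [0,0,0]
    - [0,0,0]
    - [0,0,0]
    - [0,0,0]
    - [0,0,0]
    - [0,0,0]
    - [0,0,0]
    - [0,0,0]
    - [0,0,0]
    - [0,0,0]
  delta_pos:
    - [-39.4,-17,0]
    - [-39.4,-17,0]
    - [-39.4,-17,0]
    - [-39.4,-17,0]
    - [-39.4,-17,0]
    - [-39.4,-17,0]
    - [-39.4,-17,0]
    - [-39.4,-17,0]
    - [-39.4,-17,0]
    - [-39.4,-17,0]
    - [-39.4,-17,0]
    - [0,0,25]
    - [0,0,0]
    - [0,0,0]
  fingers: [85,85,85,85,85,85,85,85,85,85,85,85,85,85]

```text
time: 44.3
ee_pos: [500.7, -343.2, 181.0]
tool_rot: [[-0.102, 0.995, -0.002], [0.995, 0.102, 0.002], [0.002, -0.002, -1.0]]
force: [-1.0, -0.6, 1.5]
grip_width: 85.3
```

```bash
python3 - <<'E'
from h import *
s=snap('wrist','w40');globes(s,vmin=110,minn=300)
go(500,-372,37,95.84)
E
```

```text
sphere 3479 [ 374.5 -253.6   31. ] 0.47
sphere 2264 [ 500.  -371.9   31.1] 0.42
at [ 501.5 -343.3  182.1] yaw 95.89 delta [-28.6  -4.4 145.1] rows 4 each [-7.1 -1.1 36.3] dz 0.001 F [0.8 0.7 1.3] w 85.1 t 44.4
```

View pics/w40.png

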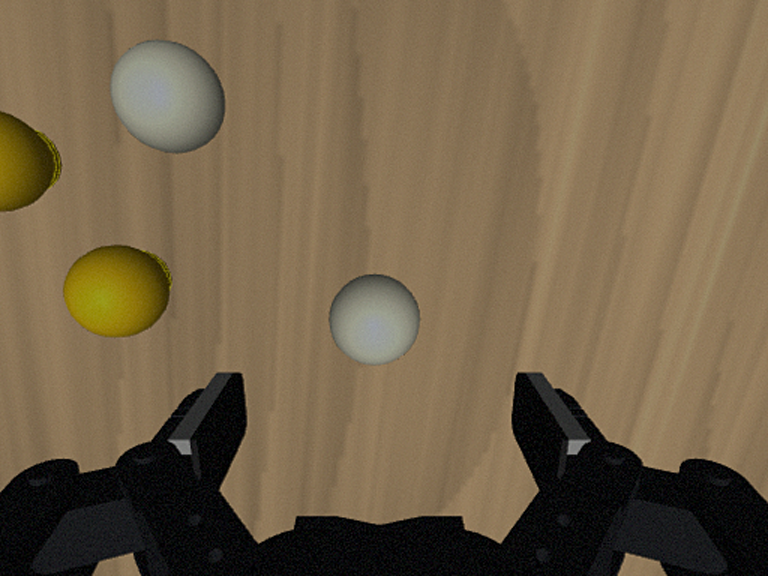

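Emit:
jog_arm:
  dr:
    - [0,0,0]
    - [0,0,0]
    - [0,0,0]
    - [0,0,0]
    - [0,0,0]
    - [0,0,0]
  delta_pos:
    - [-28.4,-4.8,0]
    - [0,0,35]
    - [0,0,35]
    - [0,0,18]
    - [0,0,0]
    - [0,0,0]
  fingers: [85,85,85,85,85,85]

```text
time: 44.95
ee_pos: [500.4, -372.5, 95.3]
tool_rot: [[-0.103, 0.995, 0.001], [0.995, 0.103, -0.001], [-0.001, 0.001, -1.0]]
force: [-0.2, 0.5, 0.2]
grip_width: 85.2
```

```bash
python3 - <<'E'
from h import *
s=snap('wrist','w41');globes(s,vmin=110,minn=1000)
go(500,-371.9,37,95.84)
E
```

```text
sphere 2116 [ 374.3 -253.    31.4] 0.54
sphere 4861 [ 499.9 -371.8   31.1] 0.4
at [ 500.9 -373.1   96.3] yaw 95.91 delta [ 1.4 -0.9 59.3] rows 2 each [ 0.7 -0.4 29.7] dz 0.001 F [ 0.6 -0.2  0.3] w 85.3 t 45.0
```

Emit:
jog_arm:
  dr:
    - [0,0,0]
    - [0,0,0]
    - [0,0,0]
    - [0,0,0]
    - [0,0,0]
    - [0,0,0]
    - [0,0,0]
    - [0,0,0]
    - [0,0,0]
    - [0,0,0]
    - [0,0,0]
    - [0,0,0]
  delta_pos:
    - [0.9,-0.2,20]
    - [0,0,20]
    - [0,0,14]
    - [0,0,5]
    - [0,0,0]
    - [0,0,0]
    - [0,0,0]
    - [0,0,0]
    - [0,0,0]
    - [0,0,0]
    - [0,0,0]
    - [0,0,0]
  fingers: [85,85,85,85,85,85,70,64,58,52,50,50]

```text
time: 46.2
ee_pos: [499.6, -372.3, 35.9]
tool_rot: [[-0.102, 0.995, 0.001], [0.995, 0.102, -0.001], [-0.001, 0.001, -1.0]]
force: [-1.1, 0.8, 6.1]
grip_width: 56.5
```

```bash
python3 - <<'E'
from h import *
go(662,-83.4,215,95.84)
s=snap('wrist','w42')
globes(s,zc=31,vmin=110,minn=5000)
E
```

```text
at [ 499.6 -372.3   35.9] yaw 95.85 delta [ 270.7  191.1 -179.2] rows 9 each [ 30.1  21.2 -19.9] dz 0.0 F [-1.1  0.8  6.1] w 56.5 t 46.2
sphere 9677 [ 499.1 -371.9   31.1] 0.37
```

View pics/w42.png

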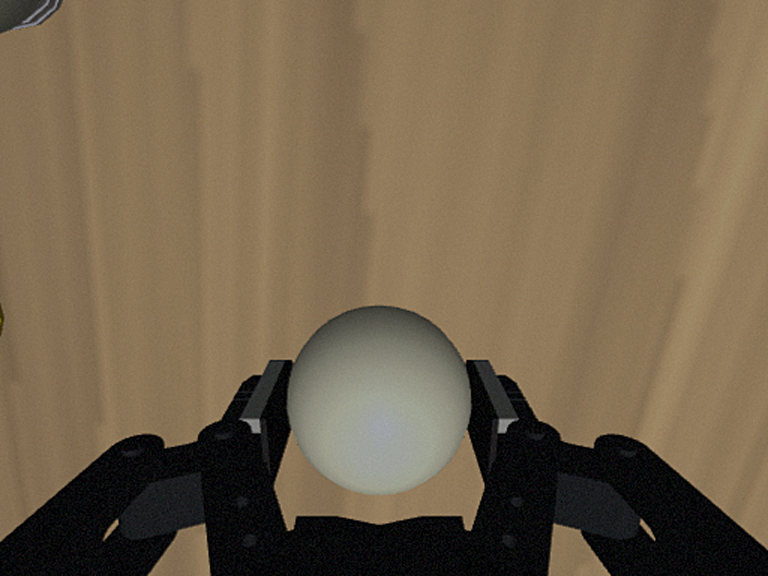

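Emit:
jog_arm:
  dr:
    - [0,0,0]
    - [0,0,0]
    - [0,0,0]
    - [0,0,0]
    - [0,0,0]
    - [0,0,0]
    - [0,0,0]
    - [0,0,0]
    - [0,0,0]
    - [0,0,0]
    - [0,0,0]
    - [0,0,0]
    - [0,0,0]
    - [0,0,0]
    - [0,0,0]
    - [0,0,0]
    - [0,0,0]
  delta_pos:
    - [0,0,-2]
    - [0,0,-8]
    - [0,0,-20]
    - [0,0,-35]
    - [0,0,-40]
    - [0,0,-40]
    - [0,0,-30]
    - [25.8,27.3,0]
    - [25.8,27.3,0]
    - [25.8,27.3,0]
    - [25.8,27.3,0]
    - [25.8,27.3,0]
    - [25.8,27.3,0]
    - [25.8,27.3,0]
    - [0,0,0]
    - [0,0,0]
    - [0,0,0]
  fingers: [50,50,50,50,50,50,50,50,50,50,50,50,50,50,50,50,50]

```text
time: 47.95
ee_pos: [670.3, -173.6, 209.9]
tool_rot: [[-0.101, 0.995, -0.001], [0.995, 0.101, -0.0], [-0.0, -0.001, -1.0]]
force: [0.1, -0.2, -0.9]
grip_width: 56.7
```

```bash
python3 - <<'E'
from h import *
go(662,-83.4,150,95.84)
s=snap('wrist','w43'); p=np.array(manip.get_obs()['ee_pos'])
globes(s,zc=p[2]-5,vmin=110,minn=5000);tray(s)
E
```

```text
at [ 670.3 -173.6  209.9] yaw 95.81 delta [90.6  0.9 59.9] rows 3 each [30.2  0.3 20. ] dz -0.0 F [ 0.1 -0.2 -0.9] w 56.7 t 48.0
sphere 10503 [ 669.8 -173.2  205. ] 0.38
deck z at ctr 111.4 slope [ 0.0001 -0.0047] 30390
handle 0 ((0.0, 0.0), (0.0, 0.0), 0.0) nan
deck rect ((607.25048828125, -92.89317321777344), (180.84336853027344, 98.87711334228516), 5.807448387145996)
  return _methods._mean(a, axis=axis, dtype=dtype,
  ret = ret.dtype.type(ret / rcount)
```

View pics/w43.png

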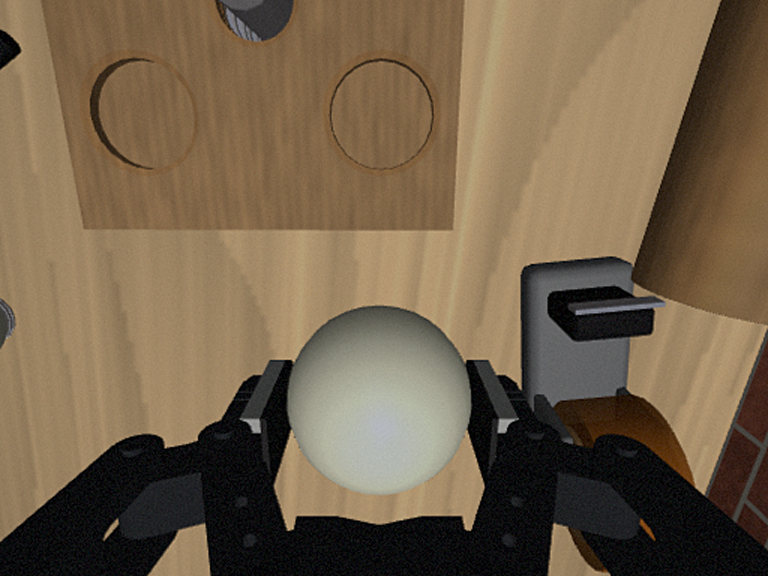

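```bash
python3 - <<'E'
from h import *
s=load('w43'); print(onz(s,382/1.5,113/1.5,111.8),onz(s,143.5/1.5,112/1.5,111.8))
E
```

```text
[662.18431122 -83.30069454 111.8       ] [554.50048966 -93.83051314 111.8       ]
```

Emit:
jog_arm:
  dr:
    - [0,0,0]
    - [0,0,0]
    - [0,0,0]
    - [0,0,0]
    - [0,0,0]
    - [0,0,0]
    - [0,0,0]
    - [0,0,0]
  delta_pos:
    - [30,0.5,0]
    - [30,0.5,0]
    - [30,0.4,0]
    - [0,0,25]
    - [0,0,20]
    - [0,0,14]
    - [0,0,0]
    - [0,0,0]
  fingers: [50,50,50,50,50,50,50,50]

```text
time: 48.8
ee_pos: [663.0, -84.0, 151.4]
tool_rot: [[-0.101, 0.995, -0.0], [0.995, 0.101, -0.0], [-0.0, -0.0, -1.0]]
force: [0.7, -0.3, -1.6]
grip_width: 56.8
```

```bash
python3 - <<'E'
from h import *
go(662.6,-83.8,137.7,95.84)
s=snap('wrist','w44'); p=np.array(manip.get_obs()['ee_pos'])
globes(s,zc=p[2]-5,vmin=110,minn=5000)
E
```

```text
at [663.  -84.  151.4] yaw 95.78 delta [ 0.3 -0.4 13.7] rows 1 each [ 0.3 -0.4 13.7] dz -0.001 F [ 0.7 -0.3 -1.6] w 56.8 t 48.8
sphere 10687 [662.5 -83.7 146.5] 0.38
```

Emit:
jog_arm:
  dr:
    - [0,0,0]
    - [0,0,0]
    - [0,0,0]
    - [0,0,0]
    - [0,0,0]
    - [0,0,0]
    - [0,0,0]
    - [0,0,0]
    - [0,0,0]
    - [0,0,0]
    - [0,0,0]
    - [0,0,0]
    - [0,0,0]
    - [0,0,0]
    - [0,0,0]
    - [0,0,0]
    - [0,0,0]
    - [0,0,0]
  delta_pos:
    - [0.3,-0.3,3]
    - [0,0,3]
    - [0,0,2.5]
    - [0,0,2]
    - [0,0,1.5]
    - [0,0,1]
    - [0,0,0.8]
    - [0,0,0.4]
    - [0,0,0]
    - [0,0,0]
    - [0,0,0]
    - [0,0,0]
    - [0,0,0]
    - [0,0,0]
    - [0,0,-10]
    - [0,0,-25]
    - [0,0,-35]
    - [0,0,0]
  fingers: [50,50,50,50,50,50,50,50,50,50,60,66,76,80,82,85,85,85]

```text
time: 50.65
ee_pos: [665.9, -83.5, 214.5]
tool_rot: [[-0.102, 0.995, 0.01], [0.995, 0.102, -0.002], [-0.003, 0.01, -1.0]]
force: [1.2, -0.1, 1.4]
grip_width: 85.1
```

```bash
python3 - <<'E'
from h import *
s=snap('wrist','w45'); globes(s,zc=133,vmin=110,minn=500)
tray(s)
go(376,-226,190,95.84)
E
```

```text
sphere 4526 [662.4 -82.6 132.3] 0.38
deck z at ctr 111.3 slope [-0.0005 -0.0029] 41167
handle 2548 ((597.9598388671875, 5.106990814208984), (12.768259048461914, 60.024593353271484), 5.948927402496338) 155.99956602271067
deck rect ((602.6267700195312, -47.816368103027344), (181.0157012939453, 190.30035400390625), 5.700360298156738)
at [665.  -83.4 211.9] yaw 95.84 delta [-112.4 -302.2   20. ] rows 8 each [-14.1 -37.8   2.5] dz 0.0 F [-0.   0.2 -0.5] w 85.2 t 50.7
```

View pics/w45.png

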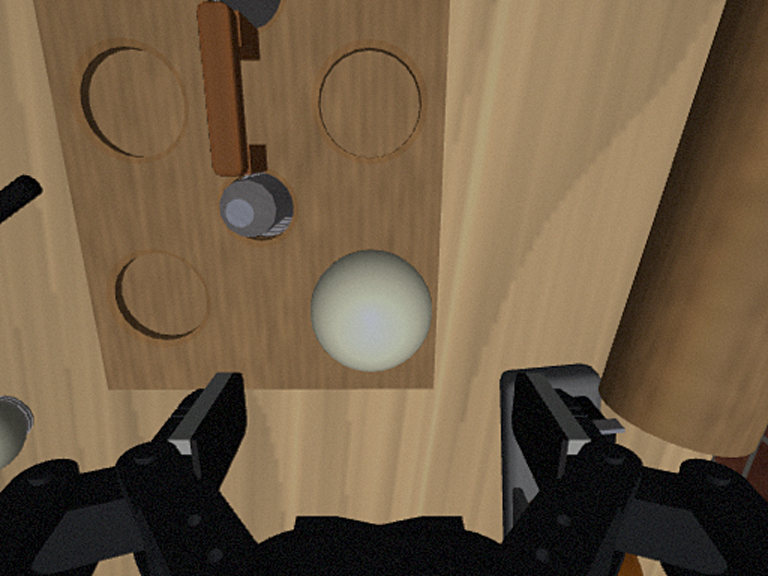

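Emit:
jog_arm:
  dr:
    - [0,0,0]
    - [0,0,0]
    - [0,0,0]
    - [0,0,0]
    - [0,0,0]
    - [0,0,0]
    - [0,0,0]
    - [0,0,0]
    - [0,0,0]
    - [0,0,0]
    - [0,0,0]
    - [0,0,0]
  delta_pos:
    - [-14,-37.5,0]
    - [-14,-37.5,0]
    - [-14,-37.5,0]
    - [-14,-37.5,0]
    - [-14,-37.5,0]
    - [-14,-37.5,0]
    - [-14,-37.5,0]
    - [-14,-37.5,0]
    - [0,0,25]
    - [0,0,0]
    - [0,0,0]
    - [0,0,0]
  fingers: [85,85,85,85,85,85,85,85,85,85,85,85]

```text
time: 51.9
ee_pos: [376.5, -224.7, 182.6]
tool_rot: [[-0.103, 0.995, 0.0], [0.995, 0.103, -0.0], [-0.0, 0.0, -1.0]]
force: [0.4, -0.1, 0.3]
grip_width: 84.9
```

```bash
python3 - <<'E'
from h import *
s=snap('wrist','w46');globes(s,vmin=110,minn=300)
go(374.5,-253.6,37,95.84)
E
```

```text
sphere 2288 [ 374.5 -253.8   31.1] 0.41
at [ 376.6 -224.8  182.7] yaw 95.91 delta [-28.4  -5.2 145.7] rows 4 each [-7.1 -1.3 36.4] dz 0.001 F [ 0.2 -0.8 -0.5] w 84.9 t 52.0
```

View pics/w46.png

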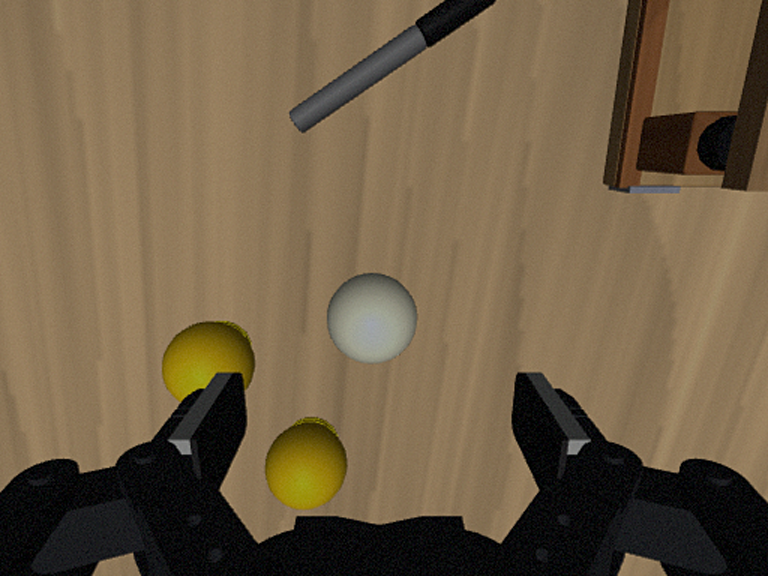

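Emit:
jog_arm:
  dr:
    - [0,0,0]
    - [0,0,0]
    - [0,0,0]
    - [0,0,0]
    - [0,0,0]
    - [0,0,0]
    - [0,0,0]
  delta_pos:
    - [-28.6,-5.1,0]
    - [0,0,35]
    - [0,0,35]
    - [0,0,16]
    - [0,0,0]
    - [0,0,0]
    - [0,0,0]
  fingers: [85,85,85,85,85,85,85]

```text
time: 52.65
ee_pos: [374.9, -254.6, 97.7]
tool_rot: [[-0.102, 0.995, 0.002], [0.995, 0.102, -0.002], [-0.002, 0.002, -1.0]]
force: [0.5, 0.1, -0.3]
grip_width: 85.2
```

```bash
python3 - <<'E'
from h import *
s=snap('wrist','w47');globes(s,vmin=110,minn=1000)
go(374.5,-253.7,36.5,95.84)
E
```

```text
sphere 4853 [ 374.4 -253.7   31.1] 0.38
at [ 374.9 -254.6   97.7] yaw 95.87 delta [ 1.1 -0.4 61.2] rows 2 each [ 0.6 -0.2 30.6] dz 0.001 F [ 0.5 -0.5 -0.6] w 85.0 t 52.7
```

Emit:
jog_arm:
  dr:
    - [0,0,0]
    - [0,0,0]
    - [0,0,0]
    - [0,0,0]
    - [0,0,0]
    - [0,0,0]
    - [0,0,0]
    - [0,0,0]
    - [0,0,0]
    - [0,0,0]
    - [0,0,0]
    - [0,0,0]
  delta_pos:
    - [0.8,-0.2,20]
    - [0,0,20]
    - [0,0,14]
    - [0,0,6.5]
    - [0,0,0]
    - [0,0,0]
    - [0,0,0]
    - [0,0,0]
    - [0,0,0]
    - [0,0,0]
    - [0,0,0]
    - [0,0,0]
  fingers: [85,85,85,85,85,85,70,64,58,52,50,50]

```text
time: 53.9
ee_pos: [373.8, -253.4, 36.1]
tool_rot: [[-0.102, 0.995, 0.001], [0.995, 0.102, -0.001], [-0.001, 0.001, -1.0]]
force: [-0.7, 0.9, 6.3]
grip_width: 56.6
```

```bash
python3 - <<'E'
from h import *
go(553.5,-94.2,215,95.84)
s=snap('wrist','w48')
globes(s,zc=31,vmin=110,minn=5000)
E
```

```text
at [ 373.8 -253.4   36.1] yaw 95.85 delta [ 139.9  195.1 -178.8] rows 7 each [ 20.   27.9 -25.5] dz 0.0 F [-0.7  0.9  6.3] w 56.6 t 53.9
sphere 9685 [ 373.3 -253.7   31.1] 0.38
```

View pics/w48.png

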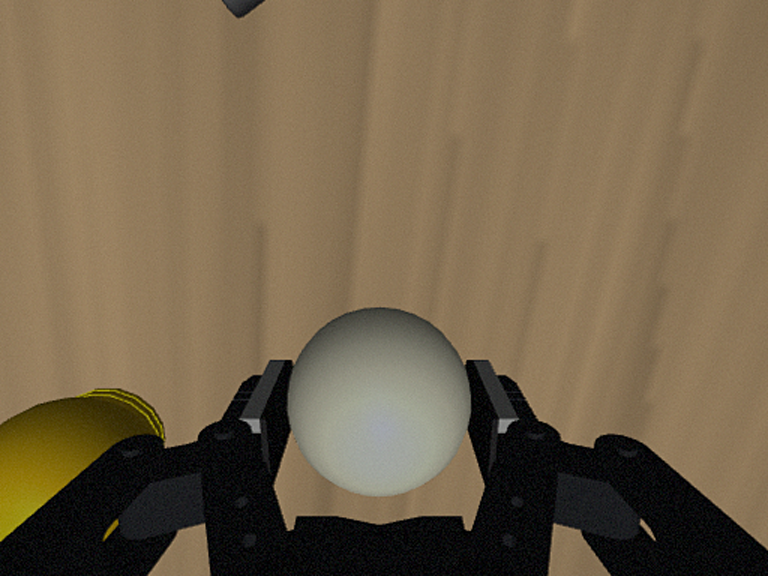

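Emit:
jog_arm:
  dr:
    - [0,0,0]
    - [0,0,0]
    - [0,0,0]
    - [0,0,0]
    - [0,0,0]
    - [0,0,0]
    - [0,0,0]
    - [0,0,0]
    - [0,0,0]
    - [0,0,0]
    - [0,0,0]
    - [0,0,0]
    - [0,0,0]
    - [0,0,0]
    - [0,0,0]
    - [0,0,0]
  delta_pos:
    - [0,0,-2]
    - [0,0,-8]
    - [0,0,-20]
    - [0,0,-35]
    - [0,0,-40]
    - [0,0,-40]
    - [0,0,-30]
    - [8.3,32.5,0]
    - [8.3,32.5,0]
    - [8.3,32.5,0]
    - [8.3,32.5,0]
    - [8.3,32.5,0]
    - [8.3,32.5,0]
    - [0,0,0]
    - [0,0,0]
    - [0,0,0]
  fingers: [50,50,50,50,50,50,50,50,50,50,50,50,50,50,50,50]

```text
time: 55.55
ee_pos: [561.5, -183.9, 210.4]
tool_rot: [[-0.102, 0.995, -0.001], [0.995, 0.102, -0.0], [-0.0, -0.001, -1.0]]
force: [-0.2, -0.0, 0.1]
grip_width: 56.9
```

```bash
python3 - <<'E'
from h import *
go(553.5,-94.2,150,95.84)
s=snap('wrist','w49'); p=np.array(manip.get_obs()['ee_pos'])
globes(s,zc=p[2]-5,vmin=110,minn=5000);tray(s)
go(553.5,-94.2,150,95.84)
E
```

```text
at [ 561.5 -183.9  210.4] yaw 95.83 delta [90.1  1.2 60.4] rows 3 each [30.   0.4 20.1] dz -0.0 F [-0.2 -0.   0.1] w 56.9 t 55.5
sphere 9933 [ 561.1 -184.3  205.2] 0.38
deck z at ctr 111.2 slope [-0.0006 -0.003 ] 27297
handle 0 ((0.0, 0.0), (0.0, 0.0), 0.0) nan
deck rect ((607.66015625, -92.40971374511719), (180.7184295654297, 99.88569641113281), 5.739272117614746)
at [ 561.4 -184.1  210.5] yaw 95.81 delta [90.2  1.2 60.5] rows 3 each [30.1  0.4 20.2] dz -0.001 F [-0.2  0.2 -0.4] w 56.5 t 55.6
  return _methods._mean(a, axis=axis, dtype=dtype,
  ret = ret.dtype.type(ret / rcount)
```

View pics/w49.png

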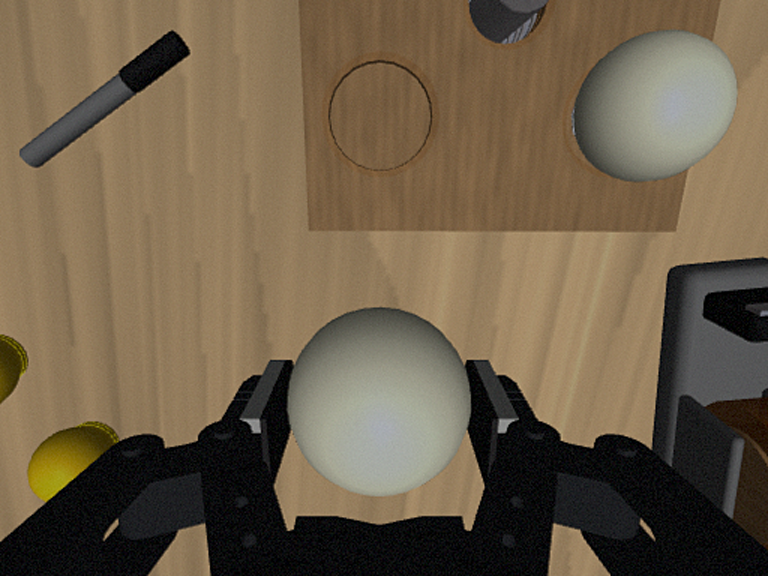

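```bash
python3 - <<'E'
from h import *
s=load('w49'); print(onz(s,381/1.5,114/1.5,111.5))
E
```

```text
[552.93218978 -94.08454828 111.5       ]
```

Emit:
jog_arm:
  dr:
    - [0,0,0]
    - [0,0,0]
    - [0,0,0]
    - [0,0,0]
    - [0,0,0]
    - [0,0,0]
    - [0,0,0]
    - [0,0,0]
  delta_pos:
    - [30,0.4,0]
    - [30,0.4,0]
    - [30.4,0.4,0]
    - [0,0,25]
    - [0,0,20]
    - [0,0,14]
    - [0,0,0]
    - [0,0,0]
  fingers: [50,50,50,50,50,50,50,50]

```text
time: 56.4
ee_pos: [554.1, -94.2, 151.8]
tool_rot: [[-0.101, 0.995, 0.0], [0.995, 0.101, -0.0], [-0.0, 0.0, -1.0]]
force: [-0.1, -1.1, 0.1]
grip_width: 56.5
```

```bash
python3 - <<'E'
from h import *
go(553.4,-93.9,137.7,95.84)
s=snap('wrist','w50'); p=np.array(manip.get_obs()['ee_pos'])
globes(s,zc=p[2]-5,vmin=110,minn=5000)
E
```

```text
at [554.1 -94.2 151.8] yaw 95.79 delta [ 0.3 -0.6 14.1] rows 1 each [ 0.3 -0.6 14.1] dz -0.001 F [-0.1 -1.1  0.1] w 56.5 t 56.4
sphere 7711 [662.4 -82.5 132.3] 0.49
sphere 10769 [553.7 -94.5 146.6] 0.37
```

Emit:
jog_arm:
  dr:
    - [0,0,0]
    - [0,0,0]
    - [0,0,0]
    - [0,0,0]
    - [0,0,0]
    - [0,0,0]
    - [0,0,0]
    - [0,0,0]
    - [0,0,0]
    - [0,0,0]
    - [0,0,0]
    - [0,0,0]
    - [0,0,0]
    - [0,0,0]
    - [0,0,0]
    - [0,0,0]
    - [0,0,0]
    - [0,0,0]
  delta_pos:
    - [0.3,-0.5,3]
    - [0,0,3]
    - [0,0,2.5]
    - [0,0,2]
    - [0,0,1.5]
    - [0,0,1]
    - [0,0,1]
    - [0,0,0.5]
    - [0,0,0]
    - [0,0,0]
    - [0,0,0]
    - [0,0,0]
    - [0,0,0]
    - [0,0,0]
    - [0,0,-10]
    - [0,0,-25]
    - [0,0,-35]
    - [0,0,0]
  fingers: [50,50,50,50,50,50,50,50,50,50,60,66,76,80,82,85,85,85]

```text
time: 58.25
ee_pos: [556.7, -94.1, 213.6]
tool_rot: [[-0.102, 0.995, 0.009], [0.995, 0.102, -0.002], [-0.003, 0.009, -1.0]]
force: [0.7, -0.7, 1.4]
grip_width: 85.1
```

Emit:
jog_arm:
  dr:
    - [0,0,0]
    - [0,0,0]
    - [0,0,0]
    - [0,0,0]
    - [0,0,0]
    - [0,0,0]
    - [0,0,0]
    - [0,0,0]
  delta_pos:
    - [0,0,-40]
    - [-40,0,0]
    - [-40,0,0]
    - [-40,0,0]
    - [0,0,0]
    - [0,0,0]
    - [0,0,0]
    - [0,0,0]
  fingers: [85,85,85,85,85,85,85,85]

```text
time: 59.05
ee_pos: [566.0, -211.6, 247.0]
tool_rot: [[-0.103, 0.995, 0.0], [0.995, 0.103, 0.0], [0.0, 0.0, -1.0]]
force: [0.5, -1.0, -0.2]
grip_width: 85.0
```

```bash
python3 - <<'E'
from h import *
s=snap('wrist','w51'); globes(s,zc=133,vmin=110,minn=500)
tray(s)
s=snap('scene','s51'); globes(s,zc=133,vmin=110);tray(s);globes(s,zc=31,vmin=110)
s=snap('top','t51'); globes(s,zc=133,vmin=80);tray(s)
s=snap('scene','s52'); P=cloud(s)
E
```

```text
sphere 4615 [553.3 -93.7 131.9] 0.45
sphere 4535 [662.4 -82.6 131.9] 0.5
deck z at ctr 110.9 slope [-0.0003 -0.0015] 14927
handle 0 ((0.0, 0.0), (0.0, 0.0), 0.0) nan
deck rect ((608.319091796875, -101.24317169189453), (180.46743774414062, 81.31123352050781), 5.910985946655273)
sphere 211 [536.1  95.7 130.7] 1.46
sphere 231 [645.1 106.9 130.4] 1.3
sphere 241 [555.4 -93.1 130.5] 1.41
sphere 268 [664.6 -82.1 130.4] 1.29
deck z at ctr 110.7 slope [-0.0018 -0.0002] 1514
handle 51 ((600.6707763671875, 4.373138427734375), (12.939632415771484, 56.6178092956543), 2.8440825939178467) 154.41765160623095
deck rect ((600.2431640625, 4.6369476318359375), (180.6951904296875, 295.3220520019531), 5.783280372619629)
sphere 259 [662.6 -82.8 131. ] 1.15
sphere 265 [643.3 106.4 131.1] 1.06
sphere 276 [553.8 -93.9 131.1] 1.02
sphere 283 [534.8  95.4 131.4] 1.05
deck z at ctr 110.9 slope [-0.0012  0.001 ] 2771
handle 83 ((597.51123046875, 4.112833023071289), (12.599749565124512, 58.93648147583008), 6.0151519775390625) 154.28691404394567
deck rect ((597.9824829101562, 4.3855133056640625), (180.3828125, 295.09161376953125), 5.698123931884766)
  return _methods._mean(a, axis=axis, dtype=dtype,
  ret = ret.dtype.type(ret / rcount)
```

View pics/w51.png

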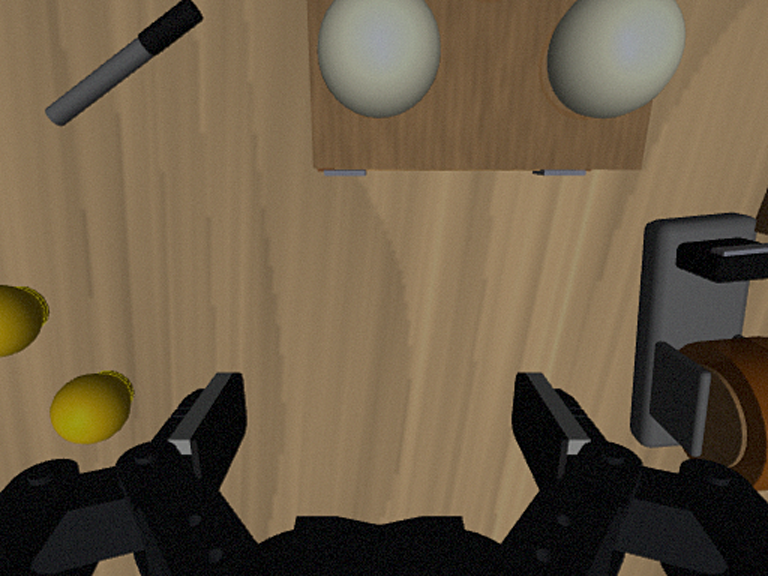

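View pics/s51.png

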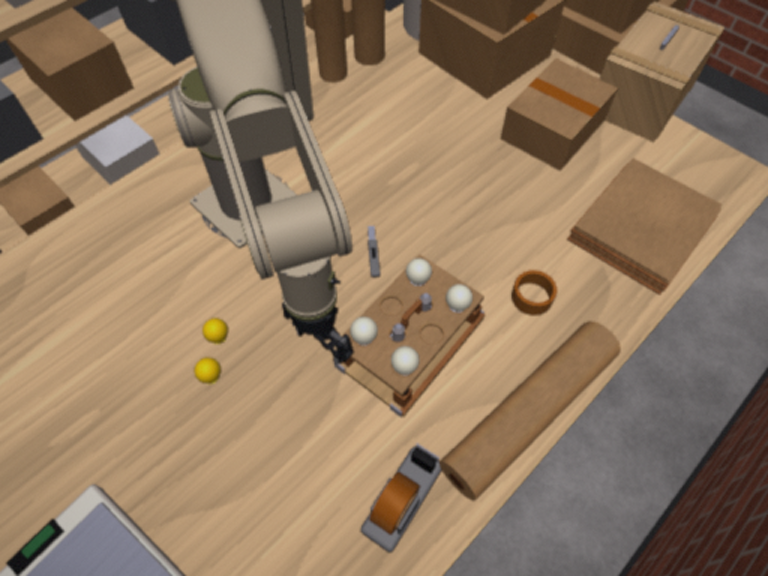

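```bash
python3 - <<'E'
from h import *
print(manip.get_obs()['force'],manip.get_obs()['time']); print(manip.hand_in())
E
```

```text
[ 0.4943095   0.62022025 -0.13560214] 59.25
the job is handed in; nothing more can be done
None
```

I finished the crate and handed it in at about 59 s of the 210 s allowed; the hand-in gave no verdict.

- **Springs:** One spring sits on each rod. Before the tray went on, the wrist camera put their tops at about z 101 mm, right for springs resting on the flanges. Their centres were within about 2 mm of the rod axes. Neither snagged, so no twist was needed.
- **Tray:** It floats on the springs with both rods through it. Its underside is at about 96 mm and its tilt is under 0.2°.
- **Globes:** Only four were present. All stand upright in pockets 1, 3, 4 and 6, within about 2 mm of the pocket centres and on the floors. One was knocked a few centimetres during the run, so I measured it again before picking it up.
- **Left alone:** The tape roll, marker, cutter and the yellow globes look unmoved in the last pictures.
- **Arm:** It was clear of everything when I handed in.

The cameras disagreed by about 2 mm, within their stated calibration. I had no direct reading of the contact forces on the glass; I used the lowest grip (20 N) and set each globe down slowly.

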